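# Load the small cheese press, bolt its beam and wind the plate down

## Robot

A 6-joint arm with a two-finger parallel gripper is mounted at the origin on the work surface. World frame = base frame: x ahead of the robot, y to its left, z up, the work surface at z = 0. Lengths are in m, angles in rad, forces in N, time in s.
With the tool pointing down it reaches from about 0.3 to 0.875 m from the base axis. Payload 6.4 kg.
Tool frame: the origin (TCP) lies where the fingers leave the gripper's body, on its centre line; the fingertips stand 64 mm ahead of it and the grasp point (between the pads) lies 45 mm ahead of it (bot.tips_ahead is the distance from the TCP to the fingertips, in m); z points along the fingers, y is the line along which they close (so a half turn about z gives the same grasp; the last joint's range is limited). The gripper opens to 88 mm and grips with 3 to 60 N. Pads are 18 mm wide; open, the fingers measure 123 mm over their backs; the gripper's body (75 mm by 187 mm) begins 45 mm behind the grasp point.
Start: joints at [-1.38, 0.181, 1.607, -0, 1.354, -0.206], TCP at [0.222, -0.53, 0.303] pointing down, gripper open.
Joint ranges: [-2.99, 2.99], [-0.89, 2.07], [0.3, 2.58], [-1.14, 4.28], [0, 2.63], [-3.12, 3.12]. Speed limits (rad/s): [2.57, 2.57, 3.01, 3.14, 3.14, 3.14].

## Interface

Orientations are given as a 3x3 rotation matrix whose columns are the frame's x, y, z axes.
In Python, from bench import bot gives the robot as it stands.
- The arm moves only by the shell command python3 -m inch 'ROWS' [FORCE]. ROWS is text: rows parted by semicolons, each of 7 numbers parted by spaces: the shift along the world's x, y, z in mm, then the turn, a rotation vector about the world's x, y, z in degrees, then the finger opening in mm, from 0 to 88.1. In form: x y z ax ay az claw; .... A call has 1 to 12 rows; each row is the pose to reach, as a shift and turn from the pose commanded when the call began; what a row does not reach only later rows make up. A row lasts 1/8 s, in which the tool goes at most 62.5 mm and 10.7 degrees, less where a joint would pass 70% of its speed; a pose out of reach is approached as far as the arm can. A call with a gripper value outside its range is refused whole. The fingers move at their own pace and stop on an object; FORCE is the grip in N (left out, the last holds). Time passes only in rows, so rows that repeat a pose let the fingers close. It gives the time, the measured TCP pose, the force, the opening and the grip force at its end, in the units of the state.
- bot.get_state(): the state, without advancing time (a new reading comes with each control period).
- bot.read_camera(name): name is "scene" or "top" or "wrist"; returns the picture (400x640x3 uint8, red, green, blue); there is no depth.
- bot.camera_model(name): a dict with "mtx" (3x3 intrinsics, pixels), "distortion" ([k1, k2, p1, p2, k3] as OpenCV has them; the pictures are not rectified), "R" (3x3) and "t" (3): a world point X has camera coordinates R X + t; the wrist camera has in their place "hand_eye" (4x4, takes a point from camera to tool coordinates, whose origin is the TCP and whose axes are the flange's). Camera axes: x right, y down, z forward; pixel columns grow to the right and rows downward; lengths in m; the calibration is good to about 2 mm. A picture is of the moment at which its call begins: read the wrist's pose just before it. camera_model takes no time and is no camera call.
- bot.hand_in(): hands the job in; it is judged then, once.
The state is a dict: "time_s": time; "joint_positions": joint angles; "dq": joint speeds; "joint_torque": joint torques, N m; "tcp_pos": TCP position; "tcp_rot": TCP orientation; "force": force on the tool from outside, world axes, zero at the start; "moment": the same for the moment, N m; "gripper_width": opening from 0.0 (shut) to 1.0 (fully open); "finger_force": force on a finger pad.
Only numpy, scipy, OpenCV 4.12 (cv2) and the standard library are available. Lean on these libraries where they do the work, as an engineer would, in place of code of your own. Each camera call takes 0.05 s, during which the arm holds its last target. There are 200 camera calls.

## Task

Get the cheese press ready and pressing: clear the wooden spatula from its drip tray into the washing-up tub, then stand every filled cheese mould from the draining mat upright in the drip tray. Swing the beam over until it meets its stop, slide the barrel bolt on its end fully home into the keeper, and only then wind the handwheel clockwise until the pressing plate bears down firmly on all the moulds. Leave the press clamped, and do not knock over the jar, the mug or the soap bottle.

Things in the scene. Friction and masses are not known exactly. Their poses are not given: they have to be found in the camera images.
- press: stainless bench cheese press, fixed on the counter; origin on the counter under the middle of its drip tray, x from pivot post to keeper post, z up. Base 440 x 190 mm, top at 25 mm. Posts on the x axis: pivot post at -170 mm (26 mm thick), keeper post at +170 mm (24 mm thick), topped by the keeper, a staple reaching 209 mm above the counter with a slot 16 mm wide
- tray (a point): middle of the floor of the drip tray, 25 mm above the counter, axes as the press. Inside the tray measures 218 mm along x and 138 mm along y; its rim is 10 mm high and 4 mm thick. It has room for four moulds in two rows of two, for example at x +-50 mm and y +-35 mm
- beam (a joint): angle of the swing beam about the pivot post, rad. 0: closed against its stop, over the tray along the press's +x axis; it grows to 2.3 as it opens, anticlockwise from above. It starts open and stays where left (about 2 N at its end moves it): push it by its side face. Only this friction holds it closed until the bolt is home
- beam_end (a point): middle of the swing beam's outer end, 285 mm from the pivot axis, 167.5 mm above the counter. The beam is a bar 26 mm wide, underside at 155 mm and top at 180 mm above the counter; it ends 315 mm from the pivot axis. x of this point points outwards along the beam, z up
- bolt (a joint): travel of the barrel bolt on top of the beam's outer end, m. 0: fully drawn back towards the wheel, 0.028: fully home; about 2 N moves it and it stays where it is left. It slides outwards along the beam; its 10 mm rod is within the slot of the keeper from about 0.006 on, if the beam is closed
- bolt_knob (a point): middle of the upright round knob of the bolt, 14 mm in diameter, standing from 189 to 221 mm above the counter; this point is at 207 mm. It moves with the bolt, from 269 mm (drawn) to 297 mm (home) from the pivot axis
- spindle_axis (a point): point on the axis of handwheel and spindle at the top of the beam, 180 mm above the counter, 170 mm from the pivot axis; it swings with the beam. The threaded spindle, 16 mm thick, stands up through the wheel to 260 mm above the counter with the plate fully up, and sinks with the plate
- wheel (a joint): angle of the handwheel, rad, growing clockwise from above, to 16.5. A solid disc 110 mm across lying level on the beam, its face 206 mm (rim 208 mm) above the counter, a height it keeps. About 5 N at the handle turns it; once the plate bears on the moulds it goes stiff: 10 to 14 N at the handle is firm enough. The screw holds when let go
- wheel_handle (a point): grip point on the revolving upright handle of the handwheel, a black round peg 18 mm in diameter standing from 207 to 248 mm above the counter; this point is at 232 mm, on a circle of 46 mm radius about the spindle axis. The peg turns freely on its pin, so it can be carried round without turning the gripper, or pushed from behind with shut fingers
- mat: thin flat draining mat, 270 x 250 mm, lying on the counter; origin at its middle. The moulds start on it
- mould1: one of up to four like cheese moulds: a white perforated plastic cup 58 mm in diameter and 44 mm high, filled, with its follower, a disc 48 mm in diameter, standing 12 mm out of the top (56 mm in all). 0.13 to 0.22 kg. Origin at the middle of its underside, z up through the follower. Only two to four are there; None if it is absent (or while held)
- mould2: one of up to four like cheese moulds: a white perforated plastic cup 58 mm in diameter and 44 mm high, filled, with its follower, a disc 48 mm in diameter, standing 12 mm out of the top (56 mm in all). 0.13 to 0.22 kg. Origin at the middle of its underside, z up through the follower. Only two to four are there; None if it is absent (or while held)
- mould3: one of up to four like cheese moulds: a white perforated plastic cup 58 mm in diameter and 44 mm high, filled, with its follower, a disc 48 mm in diameter, standing 12 mm out of the top (56 mm in all). 0.13 to 0.22 kg. Origin at the middle of its underside, z up through the follower. Only two to four are there; None if it is absent (or while held)
- mould4: one of up to four like cheese moulds: a white perforated plastic cup 58 mm in diameter and 44 mm high, filled, with its follower, a disc 48 mm in diameter, standing 12 mm out of the top (56 mm in all). 0.13 to 0.22 kg. Origin at the middle of its underside, z up through the follower. Only two to four are there; None if it is absent (or while held)
- spatula: wooden spatula, 170 mm long, lying flat in the drip tray at the start. Origin at the middle of its underside, x towards the blade. Handle 105 mm long, 18 mm wide, 12 mm thick, from x -85 to +20 mm; blade 70 mm long, 46 mm wide, 6 mm thick, from x +15 to +85 mm. It balances near x +5 mm; grip the handle across y near x 0
- tub: washing-up tub, open box of grey-blue plastic fixed on the counter, 190 mm (its x) by 230 mm (its y), 75 mm high, walls and floor 5 mm; origin at the middle of its underside
- jar: small amber glass jar with a dark lid, 54 mm in diameter, 85 mm high, bystander; origin under its middle, z up
- mug: white mug, 80 mm in diameter, 90 mm high, bystander; origin under its middle, z up
- soap: green soap bottle, 60 mm in diameter, 160 mm high, bystander; origin under its middle, z up
- plate: steel pressing plate, 205 x 130 x 12 mm, hanging below the beam on the spindle and swinging with it, long side along the beam; origin at the middle of its underside. Fully up, that is 126 mm above the counter; it meets the tops of moulds standing in the tray at 81 mm, after 45 mm of travel (it could go 52 mm with no moulds). Tied to the wheel : it sinks 3.18 mm per rad

How it is judged:
On the way, in this order (a step that is already met when the one before it is completed fails the run):
1. the spatula lies in the washing-up tub and every mould stands upright in the drip tray, all let go (x of spatula in the frame of tub between -0.09 and 0.09 m and y of spatula in the frame of tub between -0.11 and 0.11 m and z of spatula in the frame of tub below 0.05 m and x of mould1 in the frame of tray between -0.082 and 0.082 m and y of mould1 in the frame of tray between -0.042 and 0.042 m and z of each of mould1, mould2, mould3, mould4 in the frame of tray below 0.006 m and angle between each of mould1, mould2, mould3, mould4's own z axis and vertical below 0.08 rad and linear speed of each of mould1, mould2, mould3, mould4 below 0.03 m/s and x of mould2 in the frame of tray between -0.082 and 0.082 m and y of mould2 in the frame of tray between -0.042 and 0.042 m and x of mould3 in the frame of tray between -0.082 and 0.082 m and y of mould3 in the frame of tray between -0.042 and 0.042 m and x of mould4 in the frame of tray between -0.082 and 0.082 m and y of mould4 in the frame of tray between -0.042 and 0.042 m and contact force between the fingers and mould1 below 0.3 N and contact force between the fingers and mould2 below 0.3 N and contact force between the fingers and mould3 below 0.3 N and contact force between the fingers and mould4 below 0.3 N and contact force between the fingers and spatula below 0.3 N), for 0.2 s.
2. the beam is swung over against its stop, the bolt still drawn (value of joint beam below 0.025 rad and value of joint bolt below 0.012 m), for 0.1 s.
3. the bolt is fully home in the keeper, the beam closed, the plate not yet on the moulds (value of joint beam below 0.025 rad and value of joint bolt above 0.024 m and z of plate in the frame of tray above 0.063 m), for 0.1 s.
4. the plate bears on every mould (contact force between plate and mould1 above 3 N and contact force between plate and mould2 above 3 N and contact force between plate and mould3 above 3 N and contact force between plate and mould4 above 3 N and value of joint bolt above 0.024 m), for 0.2 s.
At the end, for the whole second after the job is handed in: Spatula in the tub; every mould upright (0.08 rad) on the tray floor, its middle within 82 mm along and 42 mm across of the tray's; beam closed to 0.025 rad, bolt at least 24 mm home, plate pressing on every mould with over 3 N; nothing held (all of step 4 and x of spatula in the frame of tub between -0.09 and 0.09 m and y of spatula in the frame of tub between -0.11 and 0.11 m and z of spatula in the frame of tub below 0.05 m and x of mould1 in the frame of tray between -0.082 and 0.082 m and y of mould1 in the frame of tray between -0.042 and 0.042 m and z of each of mould1, mould2, mould3, mould4 in the frame of tray below 0.006 m and angle between each of mould1, mould2, mould3, mould4's own z axis and vertical below 0.08 rad and linear speed of each of mould1, mould2, mould3, mould4 below 0.03 m/s and x of mould2 in the frame of tray between -0.082 and 0.082 m and y of mould2 in the frame of tray between -0.042 and 0.042 m and x of mould3 in the frame of tray between -0.082 and 0.082 m and y of mould3 in the frame of tray between -0.042 and 0.042 m and x of mould4 in the frame of tray between -0.082 and 0.082 m and y of mould4 in the frame of tray between -0.042 and 0.042 m and value of joint beam below 0.025 rad); the robot touches nothing.
It fails at once if the jar is knocked over (angle between jar's own z axis and vertical above 0.7 rad).
It fails at once if the mug is knocked over (angle between mug's own z axis and vertical above 0.7 rad).
It fails at once if the soap is knocked over (angle between soap's own z axis and vertical above 0.7 rad).
Of mould1, mould2, mould3, mould4 only 2 to 4 are there at a start; the rules pass over those that are not, and their reading is None.
At some moment in a run one of mould1, mould2, mould3, mould4, spatula may be knocked a few centimetres aside while the robot is not near it.
Once in a run the grip may slacken for a moment while it holds something.
It also fails if it takes over 210 s, if anything falls off the work surface, if the arm or the gripper's body presses on something with over 40 N, if the wrist force passes 120 N, or if a joint passes its speed limit or range.

## Working session

There is one attempt and no reset: what is moved stays moved. The work goes in short steps, Python scripts to look and compute and a shell command to move; the robot and the scene stay as the last step left them, time stands still between calls to the robot, and variables do not carry over. Pictures are saved under pics/ and viewed, at most 14 in all, crops included, and the job is handed in when it is done.

```bash
ls; mkdir -p pics
python3 - <<'E'
from bench import bot
import cv2,json
for n in("scene","top"):
    im=bot.read_camera(n); cv2.imwrite(f"pics/{n}0.png",im[...,::-1])
    m=bot.camera_model(n); print(n,{k:__import__('numpy').round(v,4).tolist() for k,v in m.items()})
print({k:__import__('numpy').round(v,4).tolist() for k,v in bot.camera_model("wrist").items()})
E
```

```text
pics
scene {'mtx': [[496.2528, 0.0, 322.2736], [0.0, 496.2528, 206.9828], [0.0, 0.0, 1.0]], 'distortion': [-0.0894, 0.0, 0.0, 0.0, 0.0], 'R': [[-0.7447, 0.6674, 0.0051], [0.3738, 0.4235, -0.8252], [-0.5529, -0.6126, -0.5648]], 't': [0.3986, -0.0554, 1.8477]}
top {'mtx': [[381.8343, 0.0, 321.8421], [0.0, 381.8343, 194.5133], [0.0, 0.0, 1.0]], 'distortion': [-0.0744, 0.0, 0.0, 0.0, 0.0], 'R': [[-0.0193, -0.9998, 0.0027], [-0.9987, 0.0191, -0.0483], [0.0482, -0.0036, -0.9988]], 't': [0.0222, 0.5464, 1.111]}
{'mtx': [[287.3339, 0.0, 318.274], [0.0, 287.3339, 194.7616], [0.0, 0.0, 1.0]], 'distortion': [-0.006, 0.0, 0.0, 0.0, 0.0], 'hand_eye': [[-0.0002, -0.9618, -0.2737, 0.0701], [1.0, -0.0003, 0.0002, -0.0008], [-0.0003, -0.2737, 0.9618, -0.0819], [0.0, 0.0, 0.0, 1.0]]}
```

View pics/top0.png

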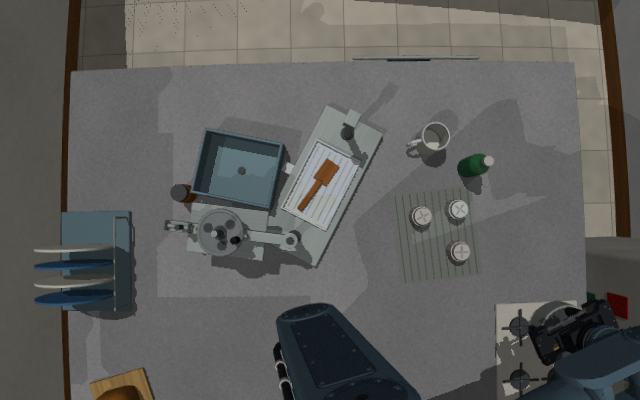

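View pics/scene0.png

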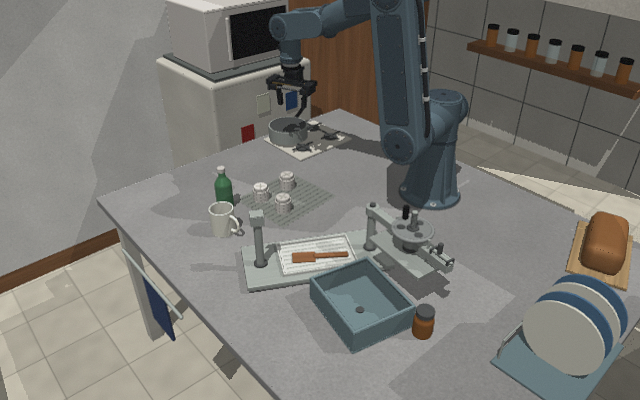

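The top view shows three moulds at (422,217), (458,210) and (460,252), and the spatula from (301,208) to (331,163). The pivot post is near (291,240), the keeper at (348,131), the open beam's wheel at (222,232) and the tub at (240,168). The jar is at (181,192), the mug at (435,136) and the soap at (473,165). The scene view shows the same things, with moulds at (261,191), (287,180) and (283,203).

```bash
cat > h.py <<'E'
import numpy as np,cv2
from bench import bot
def ray(cam,px,st=None):
    m=bot.camera_model(cam)
    p=cv2.undistortPoints(np.array([[px]],float),m["mtx"] if not isinstance(m["mtx"],list) else np.array(m["mtx"]),np.array(m["distortion"],float))[0,0]
    d=np.array([p[0],p[1],1.])
    if cam=="wrist":
        H=np.array(m["hand_eye"]);R=np.array(st["tcp_rot"]);
        return np.array(st["tcp_pos"])+R@H[:3,3],R@H[:3,:3]@d
    R=np.array(m["R"]);t=np.array(m["t"]);return -R.T@t,R.T@d
def onz(cam,px,z,st=None):
    o,d=ray(cam,px,st);return o+d*(z-o[2])/d[2]
def tri(rays):
    A=0;b=0
    for o,d in rays:
        d=d/np.linalg.norm(d);P=np.eye(3)-np.outer(d,d);A=A+P;b=b+P@o
    x=np.linalg.solve(A,b)
    return x,[np.linalg.norm(np.cross(x-o,d/np.linalg.norm(d))) for o,d in rays]
def proj(cam,X,st=None):
    m=bot.camera_model(cam)
    if cam=="wrist":
        H=np.array(m["hand_eye"]);T=np.eye(4);T[:3,:3]=st["tcp_rot"];T[:3,3]=st["tcp_pos"];W=np.linalg.inv(T@H);R,t=W[:3,:3],W[:3,3]
    else: R,t=np.array(m["R"]),np.array(m["t"])
    return cv2.projectPoints(np.atleast_2d(np.array(X,float)),cv2.Rodrigues(R)[0],t,np.array(m["mtx"],float),np.array(m["distortion"],float))[0][:,0]
E
python3 - <<'E'
from h import *
np.set_printoptions(precision=4,suppress=True)
for n,a,b in[("m a",(422,213),(261,186)),("m b",(458,206),(283,197)),("m c",(460,248),(288,175))]:
    print(n,onz("top",a,.056)[:2],tri([ray("top",a),ray("scene",b)]))
for a,b in [(0,1)]:pass
for n,px,z in[("spat tail",(301,208),.037),("spat tip",(333,162),.031),("pivot",(291,240),.19),("keeper",(348,131),.209),("jar",(181,192),.085),("mug",(435,136),.09),("soap",(488,160),.16),("tub c1",(206,128),.075),("tub c2",(286,143),.075),("tub c3",(272,208),.075),("tub4",(191,193),.075),("wheel",(222,231),.206),("handle",(236,240),.248),
 ("base1",(329,104),.025),("base2",(383,135),.025),("base3",(316,268),.025)]:
    print(n,onz("top",px,z)[:2])
s=bot.get_state();print(s["tcp_rot"],s["time_s"])
E
```

```text
m a [ 0.4866 -0.2718] (array([ 0.5135, -0.2835,  0.101 ]), [np.float64(0.03521639420755065), np.float64(0.035216394207550634)])
m b [ 0.5043 -0.3766] (array([ 0.4734, -0.3494,  0.027 ]), [np.float64(0.047237987825845415), np.float64(0.047237987825845255)])
m c [ 0.3846 -0.3786] (array([ 0.3803, -0.3729,  0.0584]), [np.float64(0.00656940964103962), np.float64(0.006569409641039709)])
spat tail [0.5078 0.0725]
spat tip [ 0.6399 -0.0225]
pivot [0.4272 0.0907]
keeper [ 0.6922 -0.0549]
jar [0.5577 0.4037]
mug [ 0.7003 -0.3067]
soap [ 0.6216 -0.4237]
tub c1 [0.7384 0.336 ]
tub c2 [0.6903 0.1097]
tub c3 [0.5088 0.1512]
tub4 [0.555  0.3788]
wheel [0.4529 0.2577]
handle [0.4333 0.2141]
base1 [ 0.8139 -0.0146]
base2 [ 0.7183 -0.1719]
base3 [0.3335 0.0327]
[[ 0.9223  0.3865 -0.0003]
 [ 0.3865 -0.9223  0.0015]
 [ 0.0003 -0.0015 -1.    ]] 0.1
```

Run:
```python
import cv2
im=cv2.imread("pics/top0.png")[90:280,155:395]
cv2.imwrite("pics/topz.png",cv2.resize(im,None,fx=3.15,fy=3.15,interpolation=cv2.INTER_CUBIC))
```

```text
(no output)
```

View pics/topz.png

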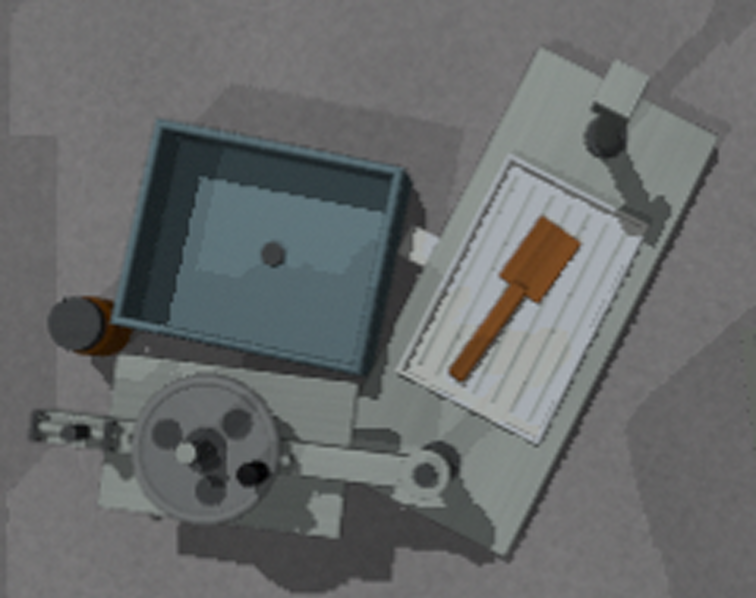

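The crop gives me sharp corners. Base: (541,47), (717,135), (503,558). Tray rim: (510,155), (648,228), (537,443), (397,375). Pivot cap: (427,473). Wheel boss: (205,450).

Run:
```python
from h import *
from scipy.optimize import least_squares
np.set_printoptions(precision=4,suppress=True)
q=lambda x,y:(155+x/3.15,90+y/3.15)
for n,a,b in[("m a",(422,213),(283,198)),("m b",(458,206),(261,186)),("m c",(460,248),(288,175))]:
    print(n,tri([ray("top",a),ray("scene",b)]))
obs=[((541,47),(.22,.095,.025)),((717,135),(.22,-.095,.025)),((503,558),(-.22,-.095,.025)),
((510,155),(.113,.073,.035)),((648,228),(.113,-.073,.035)),((537,443),(-.113,-.073,.035)),((397,375),(-.113,.073,.035))]
W=np.array([onz("top",q(*p),l[2]) for p,l in obs]);L=np.array([l for p,l in obs])
f=lambda v:(np.c_[v[0]+np.cos(v[2])*L[:,0]-np.sin(v[2])*L[:,1],v[1]+np.sin(v[2])*L[:,0]+np.cos(v[2])*L[:,1]]-W[:,:2]).ravel()
r=least_squares(f,[.57,.02,-.5]);v=r.x;print("press",v,r.fun.reshape(-1,2))
R=lambda a:np.array([[np.cos(a),-np.sin(a)],[np.sin(a),np.cos(a)]])
piv=v[:2]+R(v[2])@[-.17,0];print("pivot",piv,"keeper",v[:2]+R(v[2])@[.17,0])
for n,p,z in[("wheel",(205,450),.206),("handle",(252,473),.248),("knob",(80,433),.221),("spin",(187,453),.26),("end",(32,427),.18)]:
    w=onz("top",q(*p),z)[:2];d=w-piv;print(n,w,np.linalg.norm(d),np.arctan2(d[1],d[0])-v[2])
a=onz("top",q(458,374),.037);b=onz("top",q(560,232),.031);print("spat",a,b,np.arctan2(b[1]-a[1],b[0]-a[0]))
print("tub",np.mean([onz("top",q(*p),.075) for p in[(158,122),(404,170),(364,376),(115,322)]],0))
```

```text
m a (array([ 0.4831, -0.2693,  0.0521]), [np.float64(0.0048334487147353175), np.float64(0.004833448714735079)])
m b (array([ 0.5012, -0.3716,  0.0608]), [np.float64(0.004318865888591841), np.float64(0.004318865888591836)])
m c (array([ 0.3803, -0.3729,  0.0584]), [np.float64(0.00656940964103962), np.float64(0.006569409641039709)])
press [ 0.5735  0.0142 -0.4931] [[ 0.0011  0.0016]
 [-0.0023 -0.0027]
 [-0.0014 -0.0019]
 [ 0.0005  0.002 ]
 [ 0.0016 -0.0008]
 [-0.002   0.    ]
 [ 0.0026  0.0017]]
pivot [0.4237 0.0946] keeper [ 0.7232 -0.0663]
wheel [0.4485 0.2624] 0.16960984208504684 1.9175268110851393
handle [0.433  0.2165] 0.12217767273839937 1.9882601580787884
knob [0.4636 0.3553] 0.2636573738938029 1.9121624967469735
spin [0.449  0.2614] 0.1686805247935718 1.913286896299813
end [0.4677 0.4098] 0.3182118034873012 1.925422428259802
spat [0.5058 0.0743 0.037 ] [ 0.6351 -0.0218  0.031 ] -0.6387126647924427
tub [0.6216 0.2471 0.075 ]
```

```bash
python3 -m inch '346 558 -53 0 0 120.7 60;346 558 -53 0 0 120.7 60;346 558 -53 0 0 120.7 60;346 558 -53 0 0 120.7 60;346 558 -53 0 0 120.7 60;346 558 -53 0 0 120.7 60;346 558 -53 0 0 120.7 60;346 558 -53 0 0 120.7 60;346 558 -53 0 0 120.7 60;346 558 -53 0 0 120.7 60;346 558 -53 0 0 120.7 60;346 558 -53 0 0 120.7 60' 30
python3 - <<'E'
from h import *
import pickle
s=bot.get_state();im=bot.read_camera("wrist");cv2.imwrite("pics/w1.png",im[...,::-1])
pickle.dump(s,open("w1.pkl","wb"))
print(s["tcp_pos"],s["tcp_rot"],s["joint_positions"])
t=bot.read_camera("top");cv2.imwrite("pics/t1.png",t[...,::-1])
E
```

```text
time_s: 1.6
tcp_pos: [0.5686, 0.0302, 0.2488]
tcp_rot: [[-0.807, 0.59, -0.001], [0.59, 0.807, 0.001], [0.001, -0.0, -1.0]]
force: [0.4, -0.6, -0.1]
gripper_width: 0.679
finger_force: 0.0
[0.56862387 0.03022358 0.24875119] [[-8.07173420e-01  5.90312932e-01 -1.30843146e-03]
 [ 5.90312738e-01  8.07174421e-01  5.71378277e-04]
 [ 1.39342439e-03 -3.11182399e-04 -9.99998981e-01]] [-1.55438174e-01  2.22661889e-01  1.67150294e+00  3.81535129e-04
  1.24880896e+00 -1.09490876e+00]
```

View pics/w1.png

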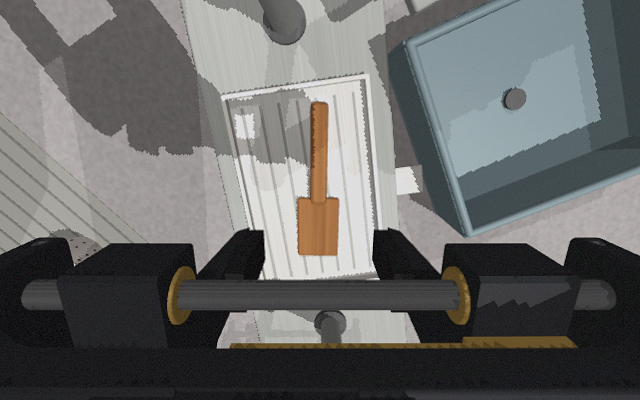

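The wrist view shows the spatula lying almost along the image column. Its tail end is at (320,102), the shoulder at (317,198) and the blade tip at (318,256). The tray rim corners are at (222,95), (369,74), (375,278).

Run:
```python
from h import *
import pickle
np.set_printoptions(precision=4,suppress=True)
s=pickle.load(open("w1.pkl","rb"))
q=lambda x,y:(155+x/3.15,90+y/3.15)
a=onz("wrist",(320,102),.037,s);b=onz("wrist",(318,256),.031,s);print(a,b,np.linalg.norm(a-b),np.degrees(np.arctan2(b[1]-a[1],b[0]-a[0])),(a+b)/2)
print("tail tri",tri([ray("wrist",(320,102),s),ray("top",q(458,377))]),"tip",tri([ray("wrist",(318,256),s),ray("top",q(560,230))]))
print("rim",[onz("wrist",p,.035,s)[:2] for p in[(222,95),(369,74),(375,278)]])
v=[.5735,.0142,-.4931];c,si=np.cos(v[2]),np.sin(v[2])
print("rim by top",[(v[0]+c*x-si*y,v[1]+si*x+c*y) for x,y in[(-.113,-.073),(-.113,.073),(.113,.073)]])
```

```text
[0.5037 0.0799 0.037 ] [ 0.639  -0.0215  0.031 ] 0.16918821728675765 -36.869635539006715 [0.5713 0.0292 0.034 ]
tail tri (array([ 0.5026,  0.0806, -0.05  ]), [np.float64(0.002031419837504965), np.float64(0.002031419837504943)]) tip (array([ 0.6372, -0.0212,  0.0339]), [np.float64(0.0007966469843981509), np.float64(0.0007966469843981322)])
rim [array([0.4419, 0.0067]), array([0.5107, 0.1329]), array([0.6994, 0.0166])]
rim by top [(np.float64(0.4394065296734757), np.float64(0.003386063816096352)), (np.float64(0.5085169224007413), np.float64(0.13199303725487652)), (np.float64(0.7075934703265243), np.float64(0.025013936183903643))]
```

```bash
python3 -m inch '1 2 -60 0 0 0 60;1 2 -110 0 0 0 60;1 2 -140 0 0 0 60;1 2 -157 0 0 0 60;1 2 -157 0 0 0 60;1 2 -157 0 0 0 0;1 2 -157 0 0 0 0;1 2 -157 0 0 0 0;1 2 -157 0 0 0 0;1 2 -157 0 0 0 0;1 2 -157 0 0 0 0;1 2 -157 0 0 0 0' 25
```

```text
time_s: 3.2
tcp_pos: [0.5694, 0.0297, 0.093]
tcp_rot: [[-0.803, 0.596, 0.0], [0.596, 0.803, 0.0], [-0.0, 0.0, -1.0]]
force: [-0.7, 0.3, 5.2]
gripper_width: 0.2
finger_force: 25.0
```

```bash
python3 -m inch '0 0 40 0 0 0 0;0 0 100 0 0 0 0;0 0 130 0 0 0 0;0 0 130 0 0 0 0' 25
```

```text
time_s: 3.7
tcp_pos: [0.5707, 0.0295, 0.2253]
tcp_rot: [[-0.803, 0.596, 0.006], [0.596, 0.803, -0.001], [-0.005, 0.003, -1.0]]
force: [0.4, 0.2, -1.0]
gripper_width: 0.196
finger_force: 25.0
```

```bash
python3 -m inch '71 213 0 0 0 -66 0;71 213 0 0 0 -66 0;71 213 0 0 0 -66 0;71 213 0 0 0 -66 0;71 213 0 0 0 -66 0;71 213 0 0 0 -66 0;71 213 0 0 0 -66 0;71 213 0 0 0 -66 0;71 213 -60 0 0 -66 0;71 213 -112 0 0 -66 0;71 213 -115 0 0 -66 0;71 213 -115 0 0 -66 0' 25
python3 -m inch '0 0 0 0 0 0 50;0 0 0 0 0 0 50;0 0 0 0 0 0 50;0 0 60 0 0 0 50;0 0 120 0 0 0 50;0 0 160 0 0 0 88;0 0 160 0 0 0 88' 25
python3 - <<'E'
from h import *
t=bot.read_camera("top");s=bot.read_camera("scene")
cv2.imwrite("pics/t2.png",cv2.resize(np.hstack([t[110:280,150:500]]),None,fx=2.2,fy=2.2)[...,::-1])
E
```

```text
time_s: 5.2
tcp_pos: [0.6408, 0.2427, 0.1085]
tcp_rot: [[0.217, 0.976, 0.001], [0.976, -0.217, 0.0], [0.0, 0.001, -1.0]]
force: [0.2, -0.3, -0.3]
gripper_width: 0.201
finger_force: 25.0
time_s: 6.08
tcp_pos: [0.6422, 0.2432, 0.2735]
tcp_rot: [[0.217, 0.976, 0.009], [0.976, -0.217, 0.002], [0.004, 0.009, -1.0]]
force: [-0.2, 0.0, 0.7]
gripper_width: 0.766
finger_force: 0.0
```

View pics/t2.png

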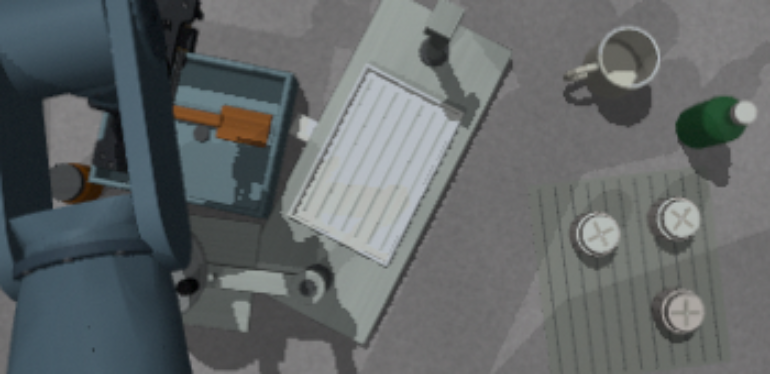

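The top view shows the spatula lying inside the tub and the tray empty. The moulds are untouched at about (421.4,216.8), (458.6,209.1) and (460.9,251.4) in full-picture pixels. Next I look over the mat with the wrist camera.

```bash
python3 -m inch '-200 -603 23 0 0 -15.6 88;-200 -603 23 0 0 -15.6 88;-200 -603 23 0 0 -15.6 88;-200 -603 23 0 0 -15.6 88;-200 -603 23 0 0 -15.6 88;-200 -603 23 0 0 -15.6 88;-200 -603 23 0 0 -15.6 88;-200 -603 23 0 0 -15.6 88;-200 -603 23 0 0 -15.6 88;-200 -603 23 0 0 -15.6 88;-200 -603 23 0 0 -15.6 88;-200 -603 23 0 0 -15.6 88'
cat > shot.py <<'E'
import sys,pickle
from h import *
s=bot.get_state();im=bot.read_camera("wrist");n=sys.argv[1]
cv2.imwrite(f"pics/{n}.png",im[...,::-1]);pickle.dump(s,open(n+".pkl","wb"));print(np.round(s["tcp_pos"],4),np.degrees(np.arctan2(s["tcp_rot"][1][1],s["tcp_rot"][0][1])))
E
python3 -m inch '0 0 0 0 0 0 88;0 0 0 0 0 0 88' >/dev/null; python3 shot.py w2
python3 -m inch '0 -50 0 0 0 0 88;0 -50 0 0 0 0 88;0 -50 0 0 0 0 88' >/dev/null; python3 shot.py w3
python3 -c "
import cv2,numpy as np
a=cv2.imread('pics/w2.png')[:280];b=cv2.imread('pics/w3.png')[:280];cv2.imwrite('pics/w23.png',np.vstack([a,b]))"
```

```text
time_s: 7.68
tcp_pos: [0.4396, -0.36, 0.2889]
tcp_rot: [[0.473, 0.881, -0.002], [0.881, -0.473, 0.003], [0.002, -0.003, -1.0]]
force: [1.1, 0.5, -0.0]
gripper_width: 0.998
finger_force: 0.0
[ 0.4409 -0.3588  0.2904] -28.03979091670564
[ 0.4404 -0.4094  0.2904] -28.14255935970264
```

View pics/w23.png

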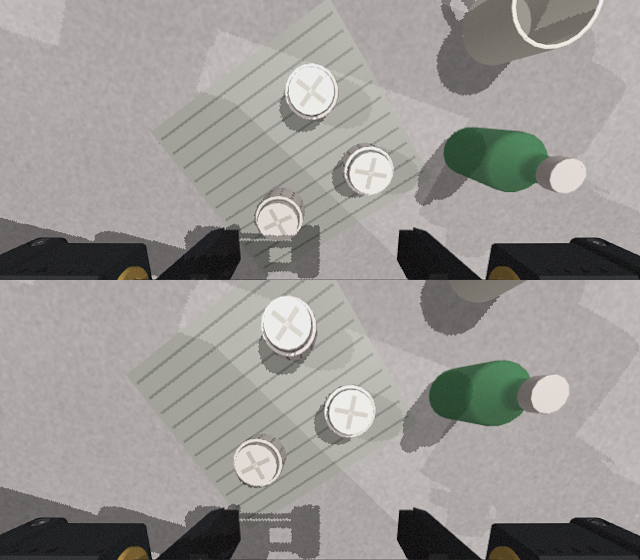

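In the first view the follower crosses are at a (312,92), b (371,172) and c (279,219). In the second they are at a (288,44), b (351,131) and c (257,182).

Run:
```python
from h import *
import pickle
np.set_printoptions(precision=4,suppress=True)
s2,s3=[pickle.load(open(f"w{i}.pkl","rb")) for i in(2,3)]
for n,a,b,t in[("a",(312,92),(288,44),(421.4,216.8)),("b",(371,172),(351,131),(458.6,209.1)),("c",(279,219),(257,182),(460.9,251.4))]:
    print(n,onz("wrist",a,.056,s2)[:2],onz("wrist",b,.056,s3)[:2],onz("top",t,.056)[:2],tri([ray("wrist",a,s2),ray("wrist",b,s3),ray("top",t)]))
print("soap",onz("wrist",(475,152),.0,s2))
```

```text
a [ 0.4776 -0.2743] [ 0.4778 -0.2738] [ 0.4758 -0.2697] (array([ 0.4771, -0.2725,  0.0472]), [np.float64(0.0012913502961618031), np.float64(0.0010533313076976508), np.float64(0.0014823870476003945)])
b [ 0.4957 -0.3797] [ 0.4954 -0.3796] [ 0.4954 -0.3781] (array([ 0.4957, -0.3803,  0.0513]), [np.float64(0.0007235842755286003), np.float64(0.0001732492997745036), np.float64(0.0005697135674169034)])
c [ 0.3766 -0.3798] [ 0.3766 -0.38  ] [ 0.3749 -0.381 ] (array([ 0.3755, -0.3807,  0.054 ]), [np.float64(0.0005588566346058772), np.float64(0.0006491583084755247), np.float64(0.0012054810481894964)])
soap [ 0.6298 -0.434   0.    ]
```

```bash
python3 -m inch '-32 15 -55 0 0 0 88;-64 30 -108 0 0 0 88;-64 30 -150 0 0 0 88;-64 30 -195 0 0 0 88;-64 30 -218 0 0 0 88;-64 30 -218 0 0 0 88;-64 30 -218 0 0 0 0;-64 30 -218 0 0 0 0;-64 30 -218 0 0 0 0;-64 30 -218 0 0 0 0;-64 30 -218 0 0 0 0' 30
python3 -m inch '0 0 50 0 0 0 0;0 0 108 0 0 0 0;0 0 120 0 0 0 0' 30
```

```text
time_s: 9.78
tcp_pos: [0.3765, -0.3807, 0.0736]
tcp_rot: [[0.472, 0.882, 0.001], [0.882, -0.472, -0.001], [-0.0, 0.001, -1.0]]
force: [-0.9, 1.8, 6.8]
gripper_width: 0.65
finger_force: 30.0
time_s: 10.15
tcp_pos: [0.3774, -0.3821, 0.1968]
tcp_rot: [[0.472, 0.882, 0.004], [0.882, -0.472, -0.006], [-0.004, 0.006, -1.0]]
force: [-0.1, -0.4, -1.8]
gripper_width: 0.653
finger_force: 30.0
```

```bash
python3 -m inch '141 385 0 0 0 0 0;141 385 0 0 0 0 0;141 385 0 0 0 0 0;141 385 0 0 0 0 0;141 385 0 0 0 0 0;141 385 0 0 0 0 0;141 385 0 0 0 0 0;141 385 0 0 0 0 0;141 385 -50 0 0 0 0;141 385 -80 0 0 0 0;141 385 -91 0 0 0 0;141 385 -91 0 0 0 0' 30
python3 -m inch '0 0 -2 0 0 0 0;0 0 -3 0 0 0 0;0 0 -3 0 0 0 0' 30
```

```text
time_s: 11.65
tcp_pos: [0.5166, 0.0039, 0.1014]
tcp_rot: [[0.473, 0.881, -0.002], [0.881, -0.473, 0.0], [-0.001, -0.002, -1.0]]
force: [-0.1, -0.1, -1.9]
gripper_width: 0.653
finger_force: 30.0
time_s: 12.02
tcp_pos: [0.5172, 0.0038, 0.1006]
tcp_rot: [[0.472, 0.882, -0.001], [0.882, -0.472, -0.001], [-0.001, -0.0, -1.0]]
force: [-9.0, 0.3, 18.6]
gripper_width: 0.65
finger_force: 30.0
```

```bash
python3 -m inch '0 0 1 0 0 0 72;0 0 1 0 0 0 72;0 0 1 0 0 0 72;0 0 1 0 0 0 72;0 0 60 0 0 0 72;0 0 100 0 0 0 72;0 -60 150 0 0 0 88;0 -60 150 0 0 0 88;0 -60 150 0 0 0 88;0 -60 150 0 0 0 88' 30
python3 shot.py w4
```

```text
time_s: 13.28
tcp_pos: [0.5163, -0.0543, 0.2468]
tcp_rot: [[0.472, 0.882, -0.003], [0.882, -0.472, 0.002], [-0.0, -0.004, -1.0]]
force: [-0.4, -0.1, -0.5]
gripper_width: 0.997
finger_force: 0.0
[ 0.5163 -0.0543  0.2468] -28.155587594351566
```

View pics/w4.png

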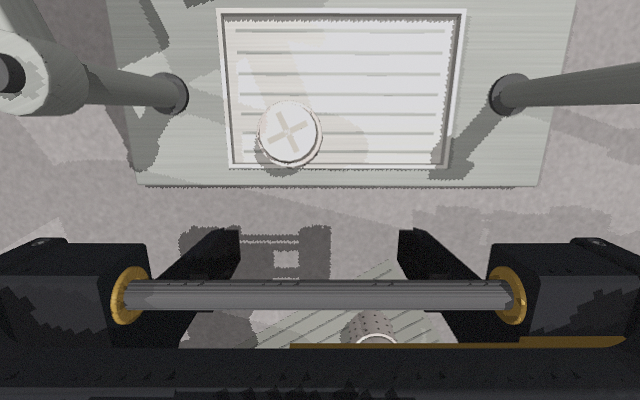

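The wrist view shows the mould in the tray, with its follower at (289,131). The outer rim corners are at (217,10), (466,10), (229,168) and (450,172), and the mould sits close to the near rim.

Run:
```python
from h import *
import pickle
np.set_printoptions(precision=4,suppress=True)
s=pickle.load(open("w4.pkl","rb"));v=[.5735,.0142,-.4931];c,si=np.cos(v[2]),np.sin(v[2]);R=np.array([[c,-si],[si,c]])
P=lambda px,z:R.T@(onz("wrist",px,z,s)[:2]-v[:2])
for p in[(217,10),(466,10),(229,168),(450,172)]: print("rim",P(p,.035))
for p in[(104,0),(140,186),(536,187)]: print("base",P(p,.025))
print("follower",P((289,131),.081))
im=cv2.imread("pics/w4.png")[60:200,200:350];cv2.imwrite("pics/w4z.png",cv2.resize(im,None,fx=4,fy=4,interpolation=cv2.INTER_CUBIC))
```

```text
rim [-0.111   0.0726]
rim [0.1133 0.0728]
rim [-0.112  -0.0718]
rim [ 0.1174 -0.0755]
base [-0.2186  0.0842]
base [-0.2146 -0.0938]
base [ 0.2182 -0.0939]
follower [-0.0441 -0.0314]
```

View pics/w4z.png

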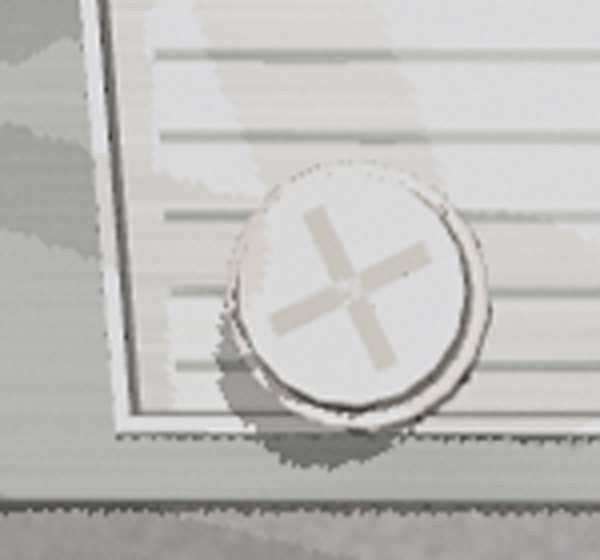

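The crop shows the follower spanning crop x 238–468 and bottoming out at y 408, with the cup rim spanning x 230–490 and bottoming out at y 432. I project an upright model to check for tilt.

Run:
```python
from h import *
import pickle
s=pickle.load(open("w4.pkl","rb"));v=[.5735,.0142,-.4931];c,si=np.cos(v[2]),np.sin(v[2]);R=np.array([[c,-si],[si,c]])
t=np.linspace(0,6.28,100)
def ext(cx,cy,r,z):
    q=np.c_[(np.c_[cx+r*np.cos(t),cy+r*np.sin(t)])@R.T+v[:2],np.full(100,z)]
    p=(proj("wrist",q,s)-[200,60])*4;return p.min(0).round(),p.max(0).round()
for cy in(-.031,-.035):
  print(cy,"fol",ext(-.044,cy,.024,.081),"cup top",ext(-.044,cy,.029,.069),"cup bot",ext(-.044,cy,.029,.025))
```

```text
-0.031 fol (array([242., 162.]), array([470., 395.])) cup top (array([230., 140.]), array([493., 409.])) cup bot (array([266., 151.]), array([491., 382.]))
-0.035 fol (array([243., 183.]), array([470., 414.])) cup top (array([231., 160.]), array([493., 426.])) cup bot (array([266., 167.]), array([491., 397.]))
```

```bash
cat > chk.py <<'E'
from h import *
t=bot.read_camera("top")[...,::-1];o=cv2.imread("pics/top0.png")
d=cv2.absdiff(t,o).max(2)
for n,(x,y) in dict(a=(421,217),b=(458,209),c=(460,251),spat=(240,168)).items():
    k=d[y-18:y+18,x-18:x+18];print(n,k.mean().round(1))
cv2.imwrite("pics/tl.png",t)
E
python3 chk.py
python3 -m inch '-40 -218 0 0 0 0 88;-40 -218 0 0 0 0 88;-40 -218 0 0 0 0 88;-40 -218 -50 0 0 0 88;-40 -218 -98 0 0 0 88'; python3 chk.py
```

```text
a 11.8
b 7.0
c 18.3
spat 26.3
time_s: 14.0
tcp_pos: [0.4768, -0.2753, 0.1491]
tcp_rot: [[0.474, 0.88, 0.001], [0.88, -0.474, -0.001], [-0.0, 0.001, -1.0]]
force: [0.3, -0.1, -0.8]
gripper_width: 0.997
finger_force: 0.0
a 37.2
b 52.4
c 46.1
spat 25.8
```

```bash
python3 shot.py w5
python3 - <<'E'
from h import *
import pickle
s4,s5=[pickle.load(open(f"w{i}.pkl","rb")) for i in(4,5)]
print("a in w4",proj("wrist",[.4775,-.273,.056],s4),"in w5",proj("wrist",[.4775,-.273,.056],s5),proj("wrist",[.4955,-.379,.056],s5))
a=cv2.imread("pics/tl.png")[150:290,330:530];b=cv2.imread("pics/w5.png")
cv2.imwrite("pics/w5c.png",cv2.resize(b,(560,350)))
E
```

```text
[ 0.4736 -0.2713  0.142 ] -28.284145908428012
a in w4 [[377.80456023 360.71259837]] in w5 [[327.66998822 229.57751628]] [[419.92885669 341.18928782]]
```

View pics/w5c.png

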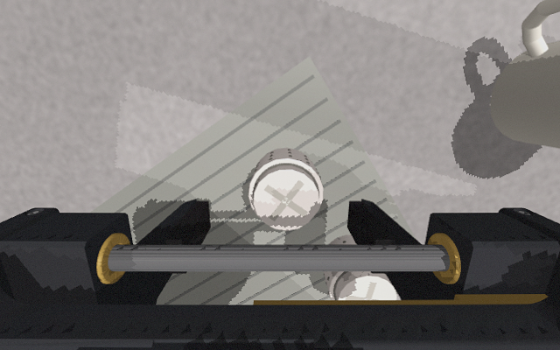

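The wrist view shows mould a between the fingers at about (326,222), where I expected it, so it hasn't been disturbed. Grasping it now.

```bash
python3 -m inch '1 1 -40 0 0 0 88;1 1 -70 0 0 0 88;1 1 -77 0 0 0 88;1 1 -77 0 0 0 88;1 1 -77 0 0 0 0;1 1 -77 0 0 0 0;1 1 -77 0 0 0 0;1 1 -77 0 0 0 0;1 1 -77 0 0 0 0' 30
python3 -m inch '0 0 50 0 0 0 0;0 0 108 0 0 0 0;0 0 120 0 0 0 0;0 0 120 0 0 0 0' 30
```

```text
time_s: 15.22
tcp_pos: [0.4784, -0.2726, 0.0743]
tcp_rot: [[0.472, 0.882, 0.0], [0.882, -0.472, -0.0], [-0.0, 0.001, -1.0]]
force: [-1.8, 1.6, 7.4]
gripper_width: 0.65
finger_force: 30.0
time_s: 15.72
tcp_pos: [0.4782, -0.2723, 0.1937]
tcp_rot: [[0.472, 0.882, 0.001], [0.882, -0.472, -0.0], [-0.0, 0.001, -1.0]]
force: [-0.2, -0.1, -2.0]
gripper_width: 0.651
finger_force: 30.0
```

```bash
python3 -m inch '119 236 0 0 0 0 0;119 236 0 0 0 0 0;119 236 0 0 0 0 0;119 236 0 0 0 0 0;119 236 0 0 0 0 0;119 236 0 0 0 0 0;119 236 -50 0 0 0 0;119 236 -80 0 0 0 0;119 236 -91 0 0 0 0;119 236 -91 0 0 0 0;119 236 -94 0 0 0 0;119 236 -94 0 0 0 0' 30
```

```text
time_s: 17.23
tcp_pos: [0.5978, -0.0366, 0.1007]
tcp_rot: [[0.472, 0.882, 0.002], [0.882, -0.472, -0.0], [0.0, 0.002, -1.0]]
force: [-0.6, 0.5, -2.7]
gripper_width: 0.649
finger_force: 30.0
```

```bash
python3 -m inch '0 0 -2 0 0 0 0;0 0 -2 0 0 0 0' 30;  python3 -m inch '0 0 0 0 0 0 70;0 0 0 0 0 0 70;0 0 0 0 0 0 70;0 0 0 0 0 0 70;0 0 60 0 0 0 70;0 0 100 0 0 0 70;0 -60 150 0 0 0 88;0 -60 150 0 0 0 88;0 -60 150 0 0 0 88;0 -60 150 0 0 0 88;0 -60 150 0 0 0 88' 30; python3 shot.py w6; python3 chk.py
```

```text
time_s: 17.48
tcp_pos: [0.5979, -0.0365, 0.0993]
tcp_rot: [[0.472, 0.882, 0.002], [0.882, -0.472, -0.001], [0.0, 0.002, -1.0]]
force: [-1.6, -0.1, 5.1]
gripper_width: 0.648
finger_force: 30.0
time_s: 18.85
tcp_pos: [0.5965, -0.0951, 0.2459]
tcp_rot: [[0.471, 0.882, -0.003], [0.882, -0.471, 0.001], [-0.0, -0.003, -1.0]]
force: [0.0, 0.4, 0.8]
gripper_width: 0.999
finger_force: 0.0
[ 0.5965 -0.0951  0.2459] -28.10304734299968
a 25.6
b 9.6
c 19.1
spat 27.1
```

Run:
```python
import cv2,numpy as np
a=cv2.imread("pics/w6.png")[:230];b=cv2.resize(cv2.imread("pics/tl.png")[120:290,330:530],(400,340))
c=np.zeros((575,640,3),np.uint8);c[:230]=a;c[232:572,:400]=b;cv2.imwrite("pics/c6.png",c)
```

```text
(no output)
```

View pics/c6.png

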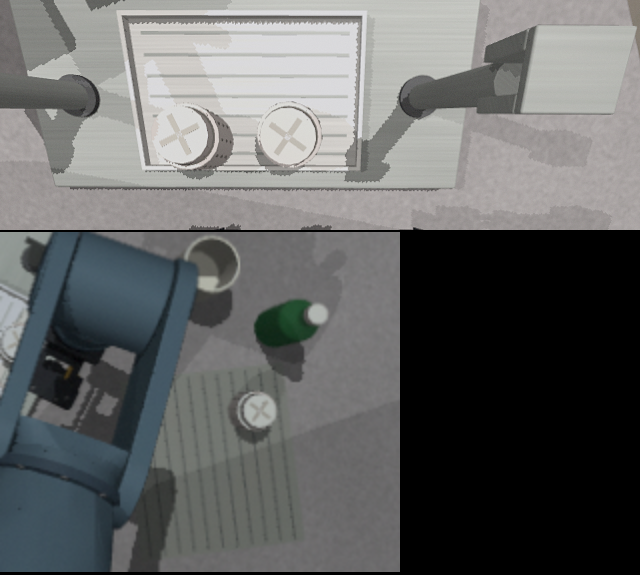

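The composite shows moulds a and c standing in the tray at (289,134) and (181,135). Mould b is undisturbed on the mat, at about (459,209) in full-picture top pixels. Fetching b with the hand turned away from the soap.

```bash
python3 -m inch '-101 -283 0 0 0 88 88;-101 -283 0 0 0 88 88;-101 -283 0 0 0 88 88;-101 -283 0 0 0 88 88;-101 -283 0 0 0 88 88;-101 -283 0 0 0 88 88;-101 -283 0 0 0 88 88;-101 -283 0 0 0 88 88;-101 -283 -20 0 0 88 88;-101 -283 -60 0 0 88 88;-101 -283 -95 0 0 88 88;-101 -283 -95 0 0 88 88' 30
python3 -m inch '0 0 0 0 0 0 88;0 0 -40 0 0 0 88;0 0 -70 0 0 0 88;0 0 -79 0 0 0 88;0 0 -79 0 0 0 88;0 0 -79 0 0 0 0;0 0 -79 0 0 0 0;0 0 -79 0 0 0 0;0 0 -79 0 0 0 0;0 0 -79 0 0 0 0' 30
python3 -m inch '0 0 50 0 0 0 0;0 0 108 0 0 0 0;0 0 120 0 0 0 0;0 0 120 0 0 0 0' 30
```

```text
time_s: 20.45
tcp_pos: [0.4949, -0.3773, 0.1492]
tcp_rot: [[-0.865, 0.502, -0.005], [0.502, 0.865, 0.005], [0.007, 0.002, -1.0]]
force: [-0.6, -0.2, 0.4]
gripper_width: 1.001
finger_force: 0.0
time_s: 21.7
tcp_pos: [0.4965, -0.3798, 0.0745]
tcp_rot: [[-0.865, 0.502, 0.001], [0.502, 0.865, -0.001], [-0.001, -0.001, -1.0]]
force: [-1.9, 0.6, 5.5]
gripper_width: 0.653
finger_force: 30.0
time_s: 22.2
tcp_pos: [0.4962, -0.3791, 0.1936]
tcp_rot: [[-0.865, 0.502, 0.0], [0.502, 0.865, -0.0], [-0.0, 0.0, -1.0]]
force: [-0.3, 0.5, -2.4]
gripper_width: 0.651
finger_force: 30.0
```

```bash
python3 -m inch '94 423 0 0 0 -88 0;94 423 0 0 0 -88 0;94 423 0 0 0 -88 0;94 423 0 0 0 -88 0;94 423 0 0 0 -88 0;94 423 0 0 0 -88 0;94 423 0 0 0 -88 0;94 423 0 0 0 -88 0;94 423 0 0 0 -88 0;94 423 -50 0 0 -88 0;94 423 -85 0 0 -88 0;94 423 -90 0 0 -88 0' 30
python3 -m inch '0 0 -2 0 0 0 0;0 0 -4 0 0 0 0;0 0 -6 0 0 0 0;0 0 -6 0 0 0 0' 30
```

```text
time_s: 23.7
tcp_pos: [0.5873, 0.044, 0.0992]
tcp_rot: [[0.472, 0.882, -0.008], [0.882, -0.472, 0.001], [-0.003, -0.008, -1.0]]
force: [-0.1, -0.4, -1.2]
gripper_width: 0.653
finger_force: 30.0
time_s: 24.2
tcp_pos: [0.5908, 0.0436, 0.0991]
tcp_rot: [[0.472, 0.882, 0.002], [0.882, -0.472, -0.0], [0.001, 0.001, -1.0]]
force: [-1.4, -0.5, 3.8]
gripper_width: 0.648
finger_force: 30.0
```

```bash
python3 -m inch '0 0 0 0 0 0 74;0 0 0 0 0 0 74;0 0 0 0 0 0 74;0 0 0 0 0 0 74;0 0 60 0 0 0 74;0 0 110 0 0 0 74;0 -60 160 0 0 0 74;0 -90 190 0 0 0 0;0 -90 190 0 0 0 0;0 -90 190 0 0 0 0;0 -90 190 0 0 0 0' 30; python3 shot.py w7
python3 - <<'E'
from h import *
t=bot.read_camera("top")[...,::-1];cv2.imwrite("pics/t7.png",t)
a=cv2.imread("pics/w7.png")[:260];b=cv2.resize(t[110:290,150:390],(453,340));c=np.zeros((600,640,3),np.uint8);c[:260]=a;c[260:,:453]=b;cv2.imwrite("pics/c7.png",c)
E
```

```text
time_s: 25.58
tcp_pos: [0.5895, -0.0451, 0.2858]
tcp_rot: [[0.471, 0.882, -0.003], [0.882, -0.471, 0.001], [-0.0, -0.003, -1.0]]
force: [-0.1, -0.4, 0.2]
gripper_width: 0.409
finger_force: 0.0
[ 0.5895 -0.0451  0.2858] -28.100056524855876
```

View pics/c7.png

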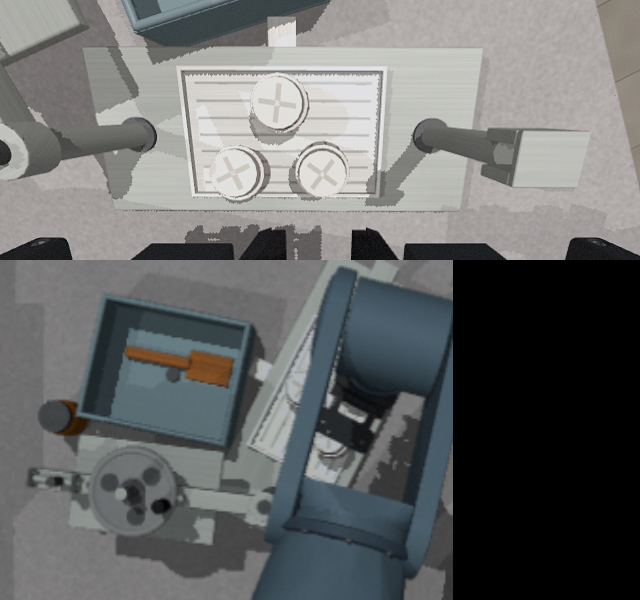

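All three moulds stand in the tray: followers at (279,101), (323,170) and (238,173) in the wrist picture. The spatula is in the tub, and the jar, mug and soap are upright. Next I take shut fingers to the outer side of the open beam.

```bash
python3 - <<'E'
from h import *
import pickle
s=pickle.load(open("w7.pkl","rb"));v=[.5735,.0142,-.4931];c,si=np.cos(v[2]),np.sin(v[2]);R=np.array([[c,-si],[si,c]])
for p in[(279,101),(323,170),(238,173)]: print("fol",np.round(R.T@(onz("wrist",p,.081,s)[:2]-v[:2]),4))
E
python3 -m inch '0 0 60 0 0 0 0;-180 418 85 0 0 19.7 0;-180 418 85 0 0 19.7 0;-180 418 85 0 0 19.7 0;-180 418 85 0 0 19.7 0;-180 418 85 0 0 19.7 0;-180 418 85 0 0 19.7 0;-180 418 85 0 0 19.7 0;-180 418 85 0 0 19.7 0;-180 418 85 0 0 19.7 0;-180 418 85 0 0 19.7 0;-180 418 85 0 0 19.7 0'
python3 -m inch '0 0 0 0 0 0 0;0 0 -50 0 0 0 0;0 0 -90 0 0 0 0;0 0 -120 0 0 0 0;0 0 -137 0 0 0 0;0 0 -137 0 0 0 0;0 0 -137 0 0 0 0'
```

```text
fol [0.0032 0.0368]
fol [ 0.0455 -0.0296]
fol [-0.0409 -0.033 ]
time_s: 27.18
tcp_pos: [0.4111, 0.3703, 0.3725]
tcp_rot: [[0.15, 0.989, -0.0], [0.989, -0.15, -0.0], [-0.0, -0.0, -1.0]]
force: [0.1, -0.4, 0.2]
gripper_width: 0.002
finger_force: 0.0
time_s: 28.05
tcp_pos: [0.4111, 0.372, 0.2372]
tcp_rot: [[0.147, 0.989, 0.002], [0.989, -0.147, 0.001], [0.001, 0.002, -1.0]]
force: [0.1, 0.0, 0.6]
gripper_width: 0.007
finger_force: 0.0
```

Run:
```python
import numpy as np
piv=np.array([.4237,.0946])
def pose(d,off=.0305):
    f=np.radians(d)-.4931;u=np.array([np.cos(f),np.sin(f)]);n=np.array([-u[1],u[0]])
    return (piv+.272*u+off*n)*1000,d-28.25-90
c0,y0=np.array([410,372]),-8.5
for grp in(range(106,45,-5),[46,41,36,31,26,21,16,12,8,5,3,2,1,0,-1,-2]):
    for i,d in enumerate(grp):
        p,y=pose(d); print(d,(p-c0).round().astype(int),round(y-y0,1))
    p,y=pose(46);c0,y0=p.round(),y
    print("--",c0,y0)
```

```text
106 [42 -5] -3.8
101 [65 -9] -8.8
96 [ 88 -14] -13.8
91 [111 -22] -18.8
86 [133 -31] -23.8
81 [154 -42] -28.8
76 [174 -56] -33.8
71 [193 -70] -38.8
66 [210 -87] -43.8
61 [ 226 -105] -48.8
56 [ 240 -124] -53.8
51 [ 253 -144] -58.8
46 [ 263 -165] -63.8
-- [673. 207.] -72.25
46 [0 0] 0.0
41 [  9 -23] -5.0
36 [ 16 -46] -10.0
31 [ 21 -69] -15.0
26 [ 24 -93] -20.0
21 [  24 -116] -25.0
16 [  23 -140] -30.0
12 [  20 -159] -34.0
8 [  16 -178] -38.0
5 [  13 -192] -41.0
3 [  10 -201] -43.0
2 [   8 -205] -44.0
1 [   6 -210] -45.0
0 [   5 -214] -46.0
-1 [   3 -219] -47.0
-2 [   1 -223] -48.0
-- [673. 207.] -72.25
```

```bash
python3 -m inch '25 -3 0 0 0 -2 0;42 -5 0 0 0 -3.8 0;65 -9 0 0 0 -8.8 0;88 -14 0 0 0 -13.8 0;111 -22 0 0 0 -18.8 0;133 -31 0 0 0 -23.8 0;154 -42 0 0 0 -28.8 0;174 -56 0 0 0 -33.8 0;193 -70 0 0 0 -38.8 0;210 -87 0 0 0 -43.8 0;226 -105 0 0 0 -48.8 0;240 -124 0 0 0 -53.8 0'
python3 -m inch '13 -20 0 0 0 -5 0;23 -41 0 0 0 -10 0;32 -64 0 0 0 -15 0;39 -87 0 0 0 -20 0;44 -110 0 0 0 -25 0;47 -134 0 0 0 -30 0;47 -157 0 0 0 -35 0;46 -181 0 0 0 -40 0;43 -200 0 0 0 -44 0;39 -219 0 0 0 -48 0;36 -233 0 0 0 -51 0;33 -242 0 0 0 -53 0'
```

```text
time_s: 29.55
tcp_pos: [0.6514, 0.2476, 0.2367]
tcp_rot: [[0.887, 0.463, 0.002], [0.463, -0.887, 0.001], [0.002, -0.0, -1.0]]
force: [-1.0, 1.9, 0.7]
gripper_width: 0.004
finger_force: 1.0
time_s: 31.05
tcp_pos: [0.6836, 0.0049, 0.2364]
tcp_rot: [[0.903, -0.429, 0.002], [-0.429, -0.903, -0.0], [0.001, -0.001, -1.0]]
force: [1.5, 1.1, 0.2]
gripper_width: 0.006
finger_force: 0.9
```

```bash
python3 -m inch '-2 -4 0 0 0 -1 0;-4 -9 0 0 0 -2 0;-5 -13 0 0 0 -3 0;-5 -13 0 0 0 -3 0'; python3 -m inch '-1 -2 0 0 0 0 0;-2 -4 0 0 0 0 0;-2 -4 0 0 0 0 0'
```

```text
time_s: 31.55
tcp_pos: [0.6779, -0.0075, 0.2355]
tcp_rot: [[0.881, -0.474, -0.001], [-0.474, -0.881, -0.0], [-0.001, 0.001, -1.0]]
force: [-0.4, 0.2, 0.4]
gripper_width: 0.004
finger_force: 0.0
time_s: 31.92
tcp_pos: [0.6768, -0.0096, 0.2355]
tcp_rot: [[0.881, -0.473, 0.002], [-0.473, -0.881, 0.003], [0.0, -0.003, -1.0]]
force: [3.9, 5.8, -0.4]
gripper_width: 0.001
finger_force: 3.9
```

```bash
python3 -m inch '-1 -2 0 0 0 0 0;-1 -2 0 0 0 0 0;-1 -2 0 0 0 0 0'; python3 -m inch '10 18 0 0 0 0 0;10 18 0 0 0 0 0;10 18 60 0 0 0 0;-40 -100 150 0 0 0 0;-40 -100 150 0 0 0 0;-40 -100 150 0 0 0 0'; python3 shot.py w8
```

```text
time_s: 32.3
tcp_pos: [0.6765, -0.0099, 0.2356]
tcp_rot: [[0.882, -0.472, 0.004], [-0.472, -0.882, 0.005], [0.001, -0.007, -1.0]]
force: [9.2, 12.6, -3.9]
gripper_width: 0.008
finger_force: 7.3
time_s: 33.05
tcp_pos: [0.6345, -0.1163, 0.3886]
tcp_rot: [[0.88, -0.475, 0.002], [-0.475, -0.88, -0.002], [0.003, 0.001, -1.0]]
force: [1.6, -0.1, -0.7]
gripper_width: 0.008
finger_force: 0.0
[ 0.6345 -0.1163  0.3886] -118.38887162239476
```

View pics/w8.png

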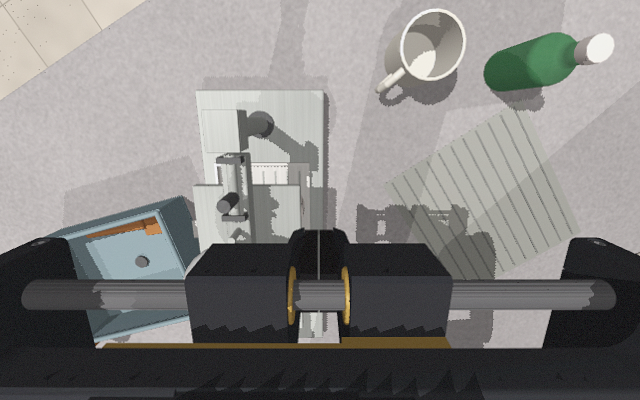

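The view shows the beam closed over the tray, with the bolt and its knob top at about (223,202), just short of the keeper at (250,125). The push force rose to 15 N with no movement, so the beam is against its stop.

```bash
python3 - <<'E'
from h import *
import pickle
s=pickle.load(open("w8.pkl","rb"));v=[.5735,.0142,-.4931];c,si=np.cos(v[2]),np.sin(v[2]);R=np.array([[c,-si],[si,c]])
print("knob press",R.T@(onz("wrist",(223,202),.221,s)[:2]-v[:2]),"exp px",proj("wrist",np.r_[np.array(v[:2])+R@[.099,0],.221],s))
print("end corners",[R.T@(onz("wrist",p,.18,s)[:2]-v[:2]) for p in[(217,155),(249,155)]])
E
python3 -m inch '7 90 0 0 0 0 0;7 90 0 0 0 0 0;7 90 0 0 0 0 0;7 90 -50 0 0 0 0;7 90 -90 0 0 0 0;7 90 -90 0 0 0 0'
```

```text
knob press [0.10809608 0.00073945] exp px [[224.71932831 211.47150014]]
end corners [array([0.14526415, 0.01644701]), array([ 0.14515866, -0.01595378])]
time_s: 33.85
tcp_pos: [0.6402, -0.024, 0.2915]
tcp_rot: [[0.88, -0.474, -0.008], [-0.474, -0.88, 0.001], [-0.008, 0.003, -1.0]]
force: [0.3, -0.2, 1.0]
gripper_width: 0.007
finger_force: 0.0
```

```bash
python3 -m inch '0 0 -15 0 0 0 0;0 0 -34 0 0 0 0;0 0 -34 0 0 0 0;0 0 -34 0 0 0 0'; python3 -m inch '4 -2 0 0 0 0 0;7 -4 0 0 0 0 0;11 -6 0 0 0 0 0;14 -8 0 0 0 0 0;18 -9 0 0 0 0 0;21 -11 0 0 0 0 0;25 -13 0 0 0 0 0;26 -14 0 0 0 0 0;28 -15 0 0 0 0 0;28 -15 0 0 0 0 0'
```

```text
time_s: 34.35
tcp_pos: [0.6425, -0.0233, 0.2622]
tcp_rot: [[0.881, -0.473, 0.001], [-0.473, -0.881, -0.0], [0.001, -0.0, -1.0]]
force: [-0.7, -0.7, 0.7]
gripper_width: 0.008
finger_force: 0.0
time_s: 35.6
tcp_pos: [0.6704, -0.0384, 0.2617]
tcp_rot: [[0.881, -0.474, 0.0], [-0.474, -0.881, -0.0], [0.0, -0.0, -1.0]]
force: [-0.8, 0.7, 0.9]
gripper_width: 0.003
finger_force: 0.4
```

```bash
python3 -m inch '2 -1 0 0 0 0 0;3 -2 0 0 0 0 0;3 -2 0 0 0 0 0'; python3 -m inch '2 -1 0 0 0 0 0;3 -2 0 0 0 0 0;3 -2 0 0 0 0 0'
```

```text
time_s: 35.98
tcp_pos: [0.6724, -0.0395, 0.2615]
tcp_rot: [[0.881, -0.473, -0.003], [-0.473, -0.881, 0.002], [-0.003, -0.0, -1.0]]
force: [-5.9, 3.9, 2.0]
gripper_width: 0.003
finger_force: 3.5
time_s: 36.35
tcp_pos: [0.6731, -0.0398, 0.2613]
tcp_rot: [[0.881, -0.472, -0.01], [-0.472, -0.881, 0.004], [-0.01, 0.001, -1.0]]
force: [-18.6, 9.9, 9.0]
gripper_width: 0.005
finger_force: 10.1
```

The bolt now resists at the end of its travel with 22 N, so it is home. Next I lift off and look at the handwheel peg.

```bash
python3 -m inch '-10 5 0 0 0 0 0;-10 5 40 0 0 0 0;-10 5 90 0 0 0 40;-60 30 139 0 0 0 40;-120 60 139 0 0 0 40;-169 92 139 0 0 0 40;-169 92 139 0 0 0 40;-169 92 139 0 0 0 40;-169 92 139 0 0 0 40'; python3 shot.py w9
```

```text
time_s: 37.48
tcp_pos: [0.5084, 0.0488, 0.4008]
tcp_rot: [[0.88, -0.474, 0.001], [-0.474, -0.88, -0.0], [0.001, 0.0, -1.0]]
force: [1.5, -0.6, -0.6]
gripper_width: 0.451
finger_force: 0.0
[0.5084 0.0488 0.4008] -118.31904154284274
```

View pics/w9.png

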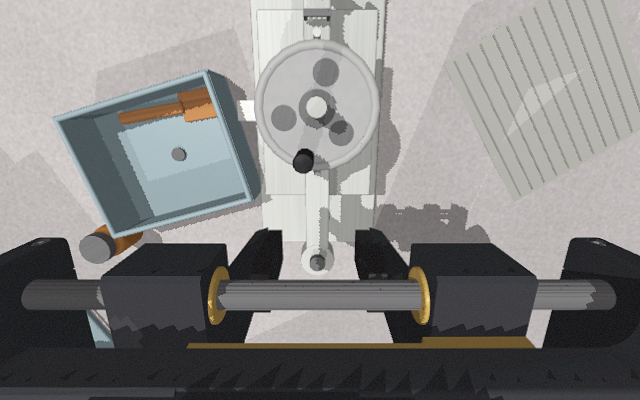

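The wheel disc is centred at about (317.5,105), the spindle top is at (317,107), and the black peg's top is at (303,159).

Run:
```python
from h import *
import pickle
s=pickle.load(open("w9.pkl","rb"));v=[.5735,.0142,-.4931];c,si=np.cos(v[2]),np.sin(v[2]);R=np.array([[c,-si],[si,c]])
w=onz("wrist",(317.5,105),.208,s)[:2];sp=onz("wrist",(317,107),.26,s)[:2];h=onz("wrist",(303,159),.248,s)[:2]
print(w,sp,h,R.T@(w-v[:2]),R.T@(h-v[:2]))
C=np.array([.5735,.0142])
for c0 in(C,w):print(np.linalg.norm(h-c0),np.degrees(np.arctan2(*(h-c0)[::-1])))
a=np.degrees(np.arctan2(*(h-C)[::-1]))
print("start",C+.046*np.array([np.cos(np.radians(a)),np.sin(np.radians(a))]))
```

```text
[0.57661997 0.01317272] [0.5742603 0.0147334] [0.54403433 0.04418473] [0.00323456 0.00057196] [-0.04014895  0.0124648 ]
0.04203938361213109 134.49976833149663
0.04498409157414844 136.41740841379462
start [0.54125831 0.04700965]
```

```bash
python3 -m inch '35 -4 0 0 0 0 40;35 -4 -60 0 0 0 40;35 -4 -100 0 0 0 40;35 -4 -122 0 0 0 40;35 -4 -122 0 0 0 40;35 -4 -122 0 0 0 40;35 -4 -122 0 0 0 0;35 -4 -122 0 0 0 0;35 -4 -122 0 0 0 0;35 -4 -122 0 0 0 0' 15
python3 - <<'E'
import numpy as np
for k in range(4):
    a0=135.5-k*240;p=lambda a:46*np.array([np.cos(np.radians(a)),np.sin(np.radians(a))])
    print(";".join("%d %d"%tuple((p(a0-20*(i+1))-p(a0)).round()) for i in range(12)))
E
```

```text
time_s: 38.78
tcp_pos: [0.5426, 0.0455, 0.2795]
tcp_rot: [[0.881, -0.474, 0.001], [-0.474, -0.881, -0.0], [0.001, -0.0, -1.0]]
force: [-0.4, -1.8, 4.5]
gripper_width: 0.201
finger_force: 15.0
13 9;28 14;44 12;59 6;70 -6;77 -20;79 -36;75 -51;66 -64;53 -74;37 -78;21 -77
-15 7;-26 18;-33 32;-34 48;-30 64;-21 77;-8 86;7 90;23 89;38 82;49 71;56 57
2 -16;-2 -31;-12 -45;-25 -54;-40 -58;-56 -57;-70 -50;-82 -39;-89 -25;-90 -9;-86 7;-77 20
13 9;28 14;44 12;59 6;70 -6;77 -20;79 -36;75 -51;66 -64;53 -74;37 -78;21 -77
```

```bash
python3 -m inch '13 9 0 0 0 0 0;28 14 0 0 0 0 0;44 12 0 0 0 0 0;59 6 0 0 0 0 0;70 -6 0 0 0 0 0;77 -20 0 0 0 0 0;79 -36 0 0 0 0 0;75 -51 0 0 0 0 0;66 -64 0 0 0 0 0;53 -74 0 0 0 0 0;37 -78 0 0 0 0 0;21 -77 0 0 0 0 0' 40
```

```text
time_s: 40.28
tcp_pos: [0.5643, -0.0307, 0.2796]
tcp_rot: [[0.881, -0.474, 0.005], [-0.474, -0.881, 0.002], [0.003, -0.004, -1.0]]
force: [6.7, 9.1, 2.5]
gripper_width: 0.193
finger_force: 40.0
```

```bash
python3 -m inch '-15 7 0 0 0 0 0;-26 18 0 0 0 0 0;-33 32 0 0 0 0 0;-34 48 0 0 0 0 0;-30 64 0 0 0 0 0;-21 77 0 0 0 0 0;-8 86 0 0 0 0 0;7 90 0 0 0 0 0;23 89 0 0 0 0 0;38 82 0 0 0 0 0;49 71 0 0 0 0 0;56 57 0 0 0 0 0' 40
python3 -m inch '2 -16 0 0 0 0 0;-2 -31 0 0 0 0 0;-12 -45 0 0 0 0 0;-25 -54 0 0 0 0 0;-40 -58 0 0 0 0 0;-56 -57 0 0 0 0 0;-70 -50 0 0 0 0 0;-82 -39 0 0 0 0 0;-89 -25 0 0 0 0 0;-90 -9 0 0 0 0 0;-86 7 0 0 0 0 0;-77 20 0 0 0 0 0' 40
```

```text
time_s: 41.78
tcp_pos: [0.6202, 0.0275, 0.2795]
tcp_rot: [[0.881, -0.472, 0.002], [-0.472, -0.881, 0.003], [-0.0, -0.003, -1.0]]
force: [-3.9, 4.4, 7.8]
gripper_width: 0.189
finger_force: 40.0
time_s: 43.28
tcp_pos: [0.5402, 0.0427, 0.2797]
tcp_rot: [[0.881, -0.474, -0.007], [-0.474, -0.881, -0.009], [-0.002, 0.011, -1.0]]
force: [-17.9, -21.7, 16.5]
gripper_width: 0.194
finger_force: 40.0
```

```bash
python3 -m inch '0 0 0 0 0 0 0;0 0 0 0 0 0 0'; python3 -m inch '-4 -4 0 0 0 0 0;-4 -4 0 0 0 0 0;-4 -4 0 0 0 0 0'
```

```text
time_s: 43.52
tcp_pos: [0.5408, 0.0434, 0.2798]
tcp_rot: [[0.881, -0.474, -0.005], [-0.474, -0.881, -0.006], [-0.001, 0.007, -1.0]]
force: [-11.2, -12.6, 13.8]
gripper_width: 0.193
finger_force: 40.0
time_s: 43.9
tcp_pos: [0.5375, 0.0392, 0.2798]
tcp_rot: [[0.88, -0.474, -0.002], [-0.474, -0.88, -0.006], [0.001, 0.006, -1.0]]
force: [-7.3, -12.5, 10.5]
gripper_width: 0.194
finger_force: 40.0
```

```bash
python3 -m inch '4 4 0 0 0 0 0;4 4 0 0 0 0 0;4 4 0 0 0 0 0'; python3 -m inch '3 3 0 0 0 0 0;3 3 0 0 0 0 0;3 3 0 0 0 0 0';  python3 -m inch '3 2 0 0 0 0 0;3 2 0 0 0 0 0;3 2 0 0 0 0 0'
```

```text
time_s: 44.28
tcp_pos: [0.5402, 0.0426, 0.2797]
tcp_rot: [[0.88, -0.474, -0.006], [-0.474, -0.88, -0.007], [-0.002, 0.009, -1.0]]
force: [-15.9, -15.4, 15.2]
gripper_width: 0.191
finger_force: 40.0
time_s: 44.65
tcp_pos: [0.5426, 0.0454, 0.2797]
tcp_rot: [[0.88, -0.474, -0.008], [-0.474, -0.88, -0.008], [-0.003, 0.011, -1.0]]
force: [-18.7, -16.8, 17.9]
gripper_width: 0.189
finger_force: 40.0
time_s: 45.02
tcp_pos: [0.5449, 0.0476, 0.2797]
tcp_rot: [[0.88, -0.474, -0.01], [-0.474, -0.88, -0.007], [-0.005, 0.011, -1.0]]
force: [-22.7, -16.2, 19.7]
gripper_width: 0.192
finger_force: 40.0
```

```bash
python3 -m inch '-3 -3 0 0 0 0 0;-4 -4 0 0 0 0 40;-4 -4 0 0 0 0 40;-4 -4 0 0 0 0 40;-4 -4 60 0 0 0 40;-4 -4 122 0 0 0 40;-41 -1 122 0 0 0 40;-41 -1 122 0 0 0 40;-41 -1 122 0 0 0 40;-41 -1 122 0 0 0 40;-41 -1 122 0 0 0 40;-41 -1 122 0 0 0 40'; python3 shot.py w10;python3 - <<'E'
from h import *
import pickle
s=pickle.load(open("w10.pkl","rb"))
a=cv2.imread("pics/w10.png")
C=np.array([.5745,.0142])
# dark blob in wheel area
g=a.max(2);roi=g[20:200,240:400];m=(roi<45).astype(np.uint8)
n,l,st,ce=cv2.connectedComponentsWithStats(m)
for i in range(1,n):
    if st[i,4]>60: print("dark",st[i],ce[i]+[240,20])
b=bot.read_camera("scene")[...,::-1];o=cv2.imread("pics/scene0.png")
c=np.zeros((600,800,3),np.uint8);c[:300,:400]=cv2.resize(a[10:190,200:440],(400,300));
c[:,400:]=0;z=cv2.resize(b[180:300,220:420],(800,480),interpolation=cv2.INTER_CUBIC)
c2=np.zeros((600,800,3),np.uint8);c2[120:]=z;c2[:120,:213]=cv2.resize(a[20:180,220:420],(213,170))[:120] ;
out=np.zeros((600,800,3),np.uint8);out[:300,:400]=c[:300,:400];out[:300,400:]=cv2.resize(bot.read_camera("top")[...,::-1][110:280,230:400],(400,300));out[300:]=cv2.resize(b[200:290,220:420],(800,300))
cv2.imwrite("pics/c10.png",out)
E
```

```text
time_s: 46.52
tcp_pos: [0.5075, 0.0496, 0.4003]
tcp_rot: [[0.881, -0.474, -0.001], [-0.474, -0.881, 0.0], [-0.001, 0.0, -1.0]]
force: [-0.4, -0.6, 0.1]
gripper_width: 0.455
finger_force: 0.0
[0.5075 0.0496 0.4003] -118.26899873298484
dark [ 94 121  20  23 100] [340.72 147.06]
```

View pics/c10.png

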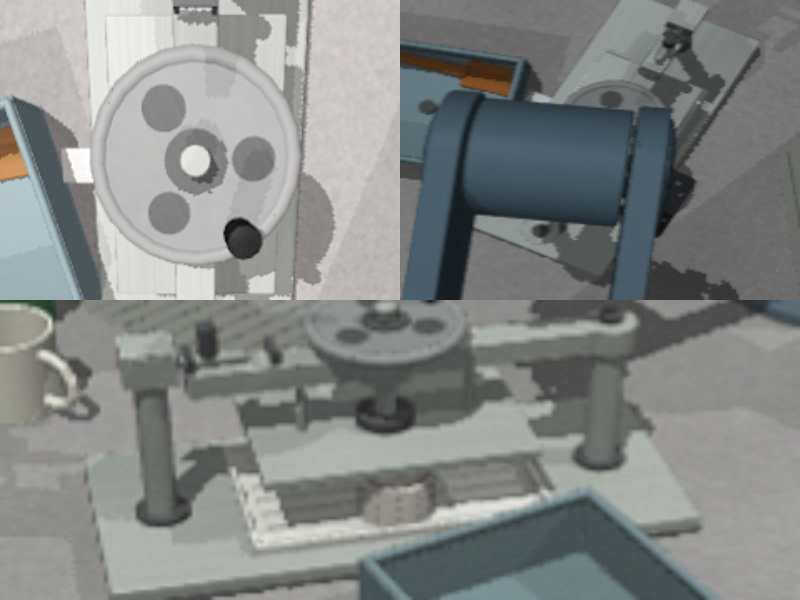

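The picture shows the bolt home in the keeper and the plate lowered close over the upright moulds. The wheel peg is at about (346,154) in wrist pixels, short of where I had carried it.

Run:
```python
from h import *
import pickle
s=pickle.load(open("w10.pkl","rb"));h=onz("wrist",(345.5,153.5),.248,s)[:2]
for C in([.5745,.0142],[.5766,.0132]):
    d=h-np.array(C);print(h,np.linalg.norm(d)*1000,np.degrees(np.arctan2(d[1],d[0])))
im=bot.read_camera("wrist");s=bot.get_state()
# spindle top: bright disc near (200+195*.6,10+160*.6)
print("spindle px", 200+195*.6,10+160*.6, "pred z=.26",proj("wrist",[.5738,.0145,.26],s),"z=.222",proj("wrist",[.5738,.0145,.222],s))
# scene: plate lower front edge pred
v=[.5735,.0142,-.4931];c,si=np.cos(v[2]),np.sin(v[2]);R=np.array([[c,-si],[si,c]])
for z in(.126,.0885,.081):
    for y in(.065,):
        p=[np.r_[np.array(v[:2])+R@[x,y],z] for x in(-.1025,.1025)]
        print(z,(( proj("scene",p)-[220,200])*[4,300/90]+[0,300]).round(0).tolist())
```

```text
[0.53040935 0.01240434] 44.12720028272943 -177.66782834568934
[0.53040935 0.01240434] 46.19750223241569 -179.01314437845355
spindle px 317.0 106.0 pred z=.26 [[317.93103054 105.19847327]] z=.222 [[317.96738225 106.35506551]]
0.126 [[544.0, 421.0], [261.0, 455.0]]
0.0885 [[542.0, 455.0], [263.0, 490.0]]
0.081 [[541.0, 461.0], [264.0, 496.0]]
```

Run:
```python
from h import *
v=[.5735,.0142,-.4931];c,si=np.cos(v[2]),np.sin(v[2]);R=np.array([[c,-si],[si,c]])
t=np.linspace(0,6.28,60)
f=lambda q:((proj("scene",q)-[220,200])*[4,300/90]+[0,300])
W=lambda x,y,z:np.r_[np.array(v[:2])+R@[x,y],z]
for n,x,y in[("P3",.002,.035),("P2",.045,-.033),("P1",-.044,-.035)]:
    for z in(.025,.069):
        p=f([W(x+.029*np.cos(a),y+.029*np.sin(a),z) for a in t]);print(n,z,p.min(0).round(),p.max(0).round())
print("beam low edge y+ ",f([W(-.1,.013,.155),W(.13,.013,.155),W(.145,.013,.18)]).round().tolist())
print("rim out",f([W(-.113,.073,.035),W(.113,.073,.035),W(.113,-.073,.035)]).round().tolist(),"keeper post base",f([W(.17,0,.025)]).round().tolist())
b=bot.read_camera("scene");cv2.imwrite("pics/s11.png",b[...,::-1])
g=cv2.cvtColor(b,cv2.COLOR_RGB2GRAY)
for col in(292,300,308,340,346): print(col,[int(k) for k in g[232:270,col]])
print("pred rows z=.09/.081/.0 cols", [(int(p[0]),p[1].round(1)) for z in(.126,.09,.081) for p in proj("scene",[W(x,.065,z) for x in(.08,.05,.02,-.07)])])
```

```text
P3 0.025 [353. 485.] [431. 528.]
P3 0.069 [353. 448.] [432. 489.]
P2 0.025 [280. 447.] [355. 487.]
P2 0.069 [278. 409.] [355. 449.]
P1 0.025 [392. 432.] [466. 471.]
P1 0.069 [392. 395.] [468. 433.]
beam low edge y+  [[522.0, 359.0], [208.0, 395.0], [185.0, 374.0]]
rim out [[555.0, 505.0], [254.0, 545.0], [221.0, 442.0]] keeper post base [[162.0, 509.0]]
292 [84, 86, 87, 85, 81, 134, 158, 159, 156, 155, 156, 156, 154, 170, 177, 177, 177, 177, 177, 181, 178, 182, 148, 108, 101, 103, 101, 103, 111, 108, 102, 97, 104, 107, 100, 88, 169, 217]
300 [85, 85, 83, 80, 128, 160, 154, 155, 156, 169, 179, 179, 177, 177, 179, 178, 177, 179, 180, 179, 173, 140, 110, 95, 99, 100, 103, 111, 109, 98, 103, 108, 109, 98, 144, 188, 215, 221]
308 [79, 80, 80, 122, 148, 146, 153, 165, 174, 178, 176, 176, 178, 180, 180, 178, 179, 180, 180, 157, 121, 109, 106, 107, 97, 102, 107, 104, 98, 100, 106, 106, 93, 170, 204, 197, 196, 203]
340 [157, 175, 172, 172, 174, 172, 169, 172, 172, 171, 171, 171, 174, 173, 168, 136, 106, 99, 123, 122, 125, 137, 138, 116, 126, 138, 137, 120, 170, 217, 224, 216, 208, 185, 151, 132, 89, 59]
346 [173, 173, 173, 171, 172, 172, 172, 171, 169, 171, 174, 170, 171, 175, 143, 105, 96, 123, 118, 120, 138, 137, 121, 127, 136, 139, 120, 172, 217, 224, 219, 175, 148, 128, 85, 62, 76, 81]
pred rows z=.09/.081/.0 cols [(293, np.float64(245.4)), (303, np.float64(243.8)), (314, np.float64(242.3)), (345, np.float64(237.8)), (293, np.float64(255.3)), (304, np.float64(253.7)), (314, np.float64(252.2)), (344, np.float64(247.6)), (293, np.float64(257.7)), (304, np.float64(256.2)), (314, np.float64(254.6)), (344, np.float64(250.0))]
```

```bash
python3 -m inch '-49 -252 0 0 0 90 0;-49 -252 0 0 0 90 0;-49 -252 0 0 0 90 0;-49 -252 0 0 0 90 0;-49 -252 0 0 0 90 0;-49 -252 0 0 0 90 0;-49 -252 0 0 0 90 0;-49 -252 0 0 0 90 0;-49 -252 -100 0 0 90 0;-49 -252 -100 0 0 90 0'
python3 -m inch '0 0 0 9 -4.8 0 0;0 0 0 18 -9.7 0 0;0 0 0 27 -14.5 0 0;0 0 -20 36 -19.3 0 0;0 0 -50 45 -24.2 0 0;0 0 -80 54 -29 0 0;0 0 -120 57.3 -30.7 0 0;0 0 -150 57.3 -30.7 0 0;0 0 -150 57.3 -30.7 0 0;0 0 -150 57.3 -30.7 0 0;0 0 -150 57.3 -30.7 0 0'; python3 shot.py w12
```

```text
time_s: 48.02
tcp_pos: [0.4576, -0.2019, 0.2985]
tcp_rot: [[0.472, 0.882, -0.001], [0.882, -0.472, 0.001], [0.0, -0.002, -1.0]]
force: [-0.4, -0.5, 0.7]
gripper_width: 0.004
finger_force: 0.0
time_s: 49.4
tcp_pos: [0.4587, -0.2029, 0.1522]
tcp_rot: [[0.199, 0.881, 0.429], [0.374, -0.473, 0.798], [0.906, 0.001, -0.424]]
force: [0.3, 0.1, -0.5]
gripper_width: 0.002
finger_force: 0.0
[ 0.4587 -0.2029  0.1522] -28.199390901509883
```

```bash
cat > an.py <<'E'
from h import *
import pickle,sys
s=pickle.load(open(sys.argv[1]+".pkl","rb"));g=cv2.cvtColor(cv2.imread(f"pics/{sys.argv[1]}.png"),cv2.COLOR_BGR2GRAY)
v=[.5735,.0142,-.4931];c,si=np.cos(v[2]),np.sin(v[2]);R=np.array([[c,-si],[si,c]])
W=lambda x,y,z:np.r_[np.array(v[:2])+R@[x,y],z]
pj=lambda *q:proj("wrist",[W(*k) for k in q],s).round(1)
print("plate edge .126/.09/.081 at x=-.1,0,.1",[pj((-.1,-.065,z),(0,-.065,z),(.1,-.065,z)).tolist() for z in(.126,.09,.081)])
for n,x,y in[("P1",-.044,-.035),("P2",.045,-.033),("P3",.002,.035)]:
    print(n,"front z .03 .05 .069",pj((x,y-.029,.03),(x,y-.029,.05),(x,y-.029,.069)).tolist(),"sides z .05",pj((x-.029,y,.05),(x+.029,y,.05)).tolist())
print("rim outer",pj((-.113,-.073,.035),(0,-.073,.035),(.113,-.073,.035)).tolist())
def seg(row,a,b,step=1):
    r=g[row,a:b].astype(int);e=np.where(abs(np.diff(cv2.GaussianBlur(r.astype(np.float32)[None],(5,1),0)[0]))>9)[0]
    out=[];k=0
    for cut in np.split(r,[i+1 for i in e]): 
        if len(cut)>3: out.append((a+k,len(cut),int(cut.mean())))
        k+=len(cut)
    return out
for row in map(int,sys.argv[2:]): print(row,seg(row,150,500))
for col in(200,230,280,318,355,400,430): print("col",col,[int(k) for k in g[60:232:3,col]])
E
python3 an.py w12 130 150 165
```

```text
plate edge .126/.09/.081 at x=-.1,0,.1 [[[203.0, 133.7], [317.2, 133.9], [431.4, 134.1]], [[212.8, 167.3], [317.3, 167.5], [421.7, 167.7]], [[215.0, 174.9], [317.3, 175.0], [419.5, 175.2]]]
P1 front z .03 .05 .069 [[277.2, 211.6], [275.4, 198.0], [273.6, 183.9]] sides z .05 [[252.6, 180.9], [304.1, 180.9]]
P2 front z .03 .05 .069 [[358.2, 210.5], [359.9, 196.9], [361.7, 182.8]] sides z .05 [[331.5, 179.9], [382.7, 180.0]]
P3 front z .03 .05 .069 [[319.1, 173.4], [319.1, 160.4], [319.2, 147.1]] sides z .05 [[297.0, 147.9], [341.2, 147.9]]
rim outer [[210.9, 214.1], [317.3, 214.3], [423.7, 214.4]]
130 [(155, 24, 119), (181, 36, 198), (219, 10, 135), (229, 4, 139), (235, 6, 145), (241, 59, 120), (302, 33, 62), (338, 18, 140), (356, 9, 153), (366, 8, 120), (375, 28, 147), (403, 9, 158), (413, 43, 199), (459, 22, 113), (483, 17, 199)]
150 [(150, 11, 203), (164, 22, 120), (189, 39, 214), (230, 116, 143), (349, 56, 199), (408, 9, 119), (420, 29, 213), (452, 21, 110), (475, 25, 198)]
165 [(150, 17, 206), (170, 21, 120), (194, 17, 210), (214, 209, 121), (426, 18, 199), (447, 19, 112), (469, 3
[... 1383 characters left out ...]
55, 149, 152, 73, 163, 154, 152, 154, 154, 124, 153, 157, 112, 154, 152, 151, 153, 122, 123, 138, 147]
col 400 [120, 122, 120, 125, 120, 117, 122, 191, 199, 199, 198, 198, 203, 201, 201, 198, 209, 216, 204, 199, 199, 196, 199, 195, 123, 123, 125, 122, 122, 189, 201, 202, 201, 161, 123, 125, 110, 143, 147, 232, 243, 238, 235, 237, 241, 238, 163, 151, 149, 153, 120, 237, 152, 158, 118, 203, 211, 216]
col 430 [120, 122, 121, 124, 121, 119, 124, 181, 178, 171, 160, 160, 195, 194, 198, 199, 200, 197, 200, 202, 198, 205, 196, 196, 199, 198, 196, 197, 212, 214, 216, 214, 215, 204, 200, 197, 198, 200, 200, 198, 199, 198, 198, 201, 193, 122, 122, 123, 123, 119, 124, 119, 124, 121, 122, 119, 119, 194]
```

```bash
sed -i '/^for col/d' an.py; python3 an.py w12 170 173 176 180 184 188 192 196 200 204 208 212 216 220 | tail -14
```

```text
170 [(150, 19, 212), (172, 27, 121), (201, 24, 213), (237, 16, 150), (259, 29, 158), (295, 36, 148), (331, 4, 133), (340, 40, 151), (386, 6, 195), (393, 4, 235), (408, 28, 198), (438, 26, 111), (467, 33, 204)]
173 [(150, 19, 215), (171, 29, 119), (203, 21, 212), (236, 13, 165), (250, 10, 143), (263, 22, 99), (286, 45, 149), (342, 36, 149), (387, 12, 235), (409, 26, 197), (437, 27, 112), (467, 33, 207)]
176 [(150, 17, 215), (174, 24, 119), (204, 18, 209), (224, 6, 147), (235, 5, 156), (240, 8, 183), (252, 44, 157), (299, 32, 150), (332, 9, 136), (347, 28, 152), (386, 14, 238), (410, 23, 199), (445, 22, 115), (470, 30, 207)]
180 [(150, 17, 218), (170, 5, 77), (177, 17, 117), (202, 19, 196), (233, 6, 156), (239, 11, 180), (251, 5, 138), (259, 71, 152), (331, 5, 106), (336, 15, 143), (354, 15, 85), (373, 10, 153), (386, 15, 234), (412, 22, 197), (438, 11, 61), (451, 17, 117), (470, 30, 200)]
184 [(150, 11, 218), (164, 4, 148), (171, 9, 73), (180, 14, 78), (197, 22, 198), (232, 19, 156), (251, 18, 149), (273, 58, 152), (332, 52, 146), (387, 15, 234), (413, 22, 198), (442, 17, 60), (460, 4
[... 512 characters left out ...]
169, 45, 212), (227, 25, 152), (254, 43, 156), (297, 34, 145), (336, 33, 148), (373, 14, 147), (390, 16, 237), (418, 9, 198), (429, 22, 119), (454, 46, 197)]
200 [(150, 67, 144), (226, 32, 170), (261, 116, 151), (381, 30, 148), (420, 4, 203), (427, 22, 122), (452, 48, 200)]
204 [(150, 66, 149), (224, 7, 154), (231, 40, 170), (275, 93, 150), (371, 41, 148), (421, 25, 123), (449, 51, 199)]
208 [(150, 64, 149), (222, 192, 150), (414, 4, 117), (423, 20, 121), (446, 54, 196)]
212 [(150, 62, 148), (213, 55, 183), (268, 129, 154), (400, 4, 242), (407, 16, 152), (424, 17, 123), (444, 56, 198)]
216 [(150, 273, 152), (424, 21, 125), (447, 53, 198)]
220 [(150, 53, 211), (205, 245, 131), (453, 47, 197)]
```

The analysis shows the plate underside at about 0.0895 m, but the mould nearest the pivot looks about 8 mm too high at its near side. It seems to have been knocked onto the tray rim, so the plate stopped on it early. I will unwind, reopen the beam and reseat it.

```bash
python3 -m inch '-20 -40 40 0 0 0 40;0 0 100 -9 4.8 0 40;0 0 150 -18 9.7 0 40;0 0 200 -27 14.5 0 40;0 0 250 -36 19.3 0 40;0 0 250 -45 24.2 0 40;0 0 250 -54 29 0 40;20 60 250 -57.3 30.7 0 40;40 120 250 -57.3 30.7 0 40;71 214 250 -57.3 30.7 0 40;71 214 250 -57.3 30.7 0 40;71 214 250 -57.3 30.7 0 40'
python3 -m inch '0 0 0 0 0 0 40;0 0 -60 0 0 0 40;0 0 -100 0 0 0 40;0 0 -122 0 0 0 40;0 0 -122 0 0 0 40;0 0 -122 0 0 0 40;0 0 -122 0 0 0 0;0 0 -122 0 0 0 0;0 0 -122 0 0 0 0;0 0 -122 0 0 0 0' 15
python3 - <<'E'
import numpy as np
p=lambda a:46*np.array([np.cos(np.radians(a)),np.sin(np.radians(a))])
for k in range(3): print(";".join("%d %d"%tuple((p(-178+k*240+20*(i+1))-p(-178+k*240)).round()) for i in range(12)))
E
```

```text
time_s: 50.95
tcp_pos: [0.5291, 0.0143, 0.4017]
tcp_rot: [[0.47, 0.883, 0.002], [0.883, -0.47, 0.0], [0.001, 0.001, -1.0]]
force: [-0.4, -0.4, -0.4]
gripper_width: 0.456
finger_force: 0.0
time_s: 52.2
tcp_pos: [0.5294, 0.0116, 0.2795]
tcp_rot: [[0.473, 0.881, 0.001], [0.881, -0.473, -0.001], [-0.0, 0.001, -1.0]]
force: [-2.5, -0.5, 6.2]
gripper_width: 0.195
finger_force: 15.0
3 -16;12 -29;24 -39;40 -44;56 -43;70 -37;82 -27;90 -13;92 3;89 19;80 32;68 42
-15 5;-31 4;-46 -2;-58 -12;-65 -26;-68 -42;-64 -58;-56 -71;-43 -81;-28 -86;-12 -86;3 -80
12 11;19 25;22 41;18 56;10 70;-3 80;-18 85;-34 84;-49 78;-61 67;-68 53;-70 37
```

```bash
python3 -m inch '3 -16 0 0 0 0 0;12 -29 0 0 0 0 0;24 -39 0 0 0 0 0;40 -44 0 0 0 0 0;56 -43 0 0 0 0 0;70 -37 0 0 0 0 0;82 -27 0 0 0 0 0;90 -13 0 0 0 0 0;92 3 0 0 0 0 0;89 19 0 0 0 0 0;80 32 0 0 0 0 0;68 42 0 0 0 0 0' 40
python3 -m inch '-15 5 0 0 0 0 0;-31 4 0 0 0 0 0;-46 -2 0 0 0 0 0;-58 -12 0 0 0 0 0;-65 -26 0 0 0 0 0;-68 -42 0 0 0 0 0;-64 -58 0 0 0 0 0;-56 -71 0 0 0 0 0;-43 -81 0 0 0 0 0;-28 -86 0 0 0 0 0;-12 -86 0 0 0 0 0;3 -80 0 0 0 0 0' 40
```

```text
time_s: 53.7
tcp_pos: [0.5992, 0.0541, 0.2795]
tcp_rot: [[0.474, 0.881, 0.006], [0.881, -0.474, 0.0], [0.003, 0.005, -1.0]]
force: [5.8, -1.5, 0.9]
gripper_width: 0.187
finger_force: 40.0
time_s: 55.2
tcp_pos: [0.5995, -0.0248, 0.2792]
tcp_rot: [[0.473, 0.881, -0.004], [0.881, -0.473, 0.003], [0.001, -0.005, -1.0]]
force: [-13.2, 9.0, 12.6]
gripper_width: 0.19
finger_force: 40.0
```

```bash
python3 -m inch '0 0 0 0 0 0 40;0 0 0 0 0 0 40;0 0 0 0 0 0 40;0 0 52 0 0 -10 40;86 -20 52 0 0 -20 40;86 -20 52 0 0 -30 40;86 -20 52 0 0 -40 40;86 -20 52 0 0 -50 40;86 -20 52 0 0 -60 40;86 -20 52 0 0 -70 40;86 -20 52 0 0 -80 40;86 -20 52 0 0 -90 40'
python3 -m inch '0 0 0 0 0 0 40;0 0 0 0 0 0 40;0 0 -50 0 0 0 40;0 0 -75 0 0 0 40;0 0 -75 0 0 0 40;0 0 -75 0 0 0 0;0 0 -75 0 0 0 0;0 0 -75 0 0 0 0;0 0 -75 0 0 0 0' 20
```

```text
time_s: 56.7
tcp_pos: [0.6861, -0.0468, 0.3304]
tcp_rot: [[0.878, -0.479, -0.0], [-0.479, -0.878, -0.0], [-0.0, 0.0, -1.0]]
force: [-0.1, 0.1, 0.5]
gripper_width: 0.453
finger_force: 0.0
time_s: 57.82
tcp_pos: [0.6872, -0.0459, 0.2573]
tcp_rot: [[0.881, -0.473, 0.003], [-0.473, -0.881, 0.0], [0.003, -0.002, -1.0]]
force: [2.5, 2.9, 5.0]
gripper_width: 0.153
finger_force: 20.0
```

```bash
python3 -m inch '-4 2 0 0 0 0 0;-8 4 0 0 0 0 0;-12 6 0 0 0 0 0;-16 8 0 0 0 0 0;-19 10 0 0 0 0 0;-22 12 0 0 0 0 0;-25 13 0 0 0 0 0;-27 14 0 0 0 0 0;-27 14 0 0 0 0 0' 30
```

```text
time_s: 58.95
tcp_pos: [0.6619, -0.0326, 0.2575]
tcp_rot: [[0.881, -0.474, 0.009], [-0.474, -0.881, -0.001], [0.009, -0.003, -1.0]]
force: [13.1, 1.7, 1.0]
gripper_width: 0.145
finger_force: 30.0
```

Run:
```python
import numpy as np
d0=np.array([659-423.7,-32-94.6])
for k in (0,1):
    o=k*54
    R=lambda a:np.array([[np.cos(a),-np.sin(a)],[np.sin(a),np.cos(a)]])
    b=R(np.radians(o))@d0
    print(";".join("%d %d 0 0 0 %.1f 0"%(*(R(np.radians(o+4.5*(i+1)))@d0-b).round(),4.5*(i+1)) for i in range(12)))
```

```text
9 19 0 0 0 4.5 0;17 38 0 0 0 9.0 0;23 58 0 0 0 13.5 0;28 79 0 0 0 18.0 0;31 100 0 0 0 22.5 0;32 121 0 0 0 27.0 0;31 142 0 0 0 31.5 0;29 162 0 0 0 36.0 0;26 183 0 0 0 40.5 0;21 203 0 0 0 45.0 0;14 223 0 0 0 49.5 0;5 243 0 0 0 54.0 0
-10 19 0 0 0 4.5 0;-21 36 0 0 0 9.0 0;-34 53 0 0 0 13.5 0;-48 69 0 0 0 18.0 0;-63 83 0 0 0 22.5 0;-79 97 0 0 0 27.0 0;-96 109 0 0 0 31.5 0;-114 119 0 0 0 36.0 0;-133 129 0 0 0 40.5 0;-152 136 0 0 0 45.0 0;-173 142 0 0 0 49.5 0;-193 147 0 0 0 54.0 0
```

```bash
python3 -m inch '9 19 0 0 0 4.5 0;17 38 0 0 0 9.0 0;23 58 0 0 0 13.5 0;28 79 0 0 0 18.0 0;31 100 0 0 0 22.5 0;32 121 0 0 0 27.0 0;31 142 0 0 0 31.5 0;29 162 0 0 0 36.0 0;26 183 0 0 0 40.5 0;21 203 0 0 0 45.0 0;14 223 0 0 0 49.5 0;5 243 0 0 0 54.0 0' 30
python3 -m inch '-10 19 0 0 0 4.5 0;-21 36 0 0 0 9.0 0;-34 53 0 0 0 13.5 0;-48 69 0 0 0 18.0 0;-63 83 0 0 0 22.5 0;-79 97 0 0 0 27.0 0;-96 109 0 0 0 31.5 0;-114 119 0 0 0 36.0 0;-133 129 0 0 0 40.5 0;-152 136 0 0 0 45.0 0;-173 142 0 0 0 49.5 0;-193 147 0 0 0 54.0 0' 30
```

```text
time_s: 60.45
tcp_pos: [0.6677, 0.2114, 0.2576]
tcp_rot: [[0.9, 0.436, 0.011], [0.436, -0.9, 0.002], [0.011, 0.003, -1.0]]
force: [16.9, 4.9, -0.6]
gripper_width: 0.147
finger_force: 30.0
time_s: 61.95
tcp_pos: [0.4718, 0.3603, 0.2574]
tcp_rot: [[0.175, 0.985, 0.005], [0.985, -0.175, 0.006], [0.007, 0.004, -1.0]]
force: [3.8, 11.3, 3.5]
gripper_width: 0.15
finger_force: 30.0
```

```bash
python3 -m inch '0 0 0 0 0 0 40;0 0 0 0 0 0 40;0 0 0 0 0 0 40;0 0 60 0 0 0 40;0 0 95 0 0 0 40;119 -404 95 0 0 -18 0;119 -404 95 0 0 -18 0;119 -404 95 0 0 -18 0;119 -404 95 0 0 -18 0;119 -404 95 0 0 -18 0;119 -404 95 0 0 -18 0;119 -404 95 0 0 -18 0'
python3 -m inch '0 0 -63 0 0 0 0;0 0 -63 0 0 0 0;0 0 -63 0 0 0 0;0 0 -63 0 0 0 0'; python3 shot.py w13
python3 - <<'E'
from h import *
import pickle
s=pickle.load(open("w13.pkl","rb"));v=[.5735,.0142,-.4931];c,si=np.cos(v[2]),np.sin(v[2]);R=np.array([[c,-si],[si,c]])
a=cv2.imread("pics/w7.png");b=cv2.imread("pics/w13.png")
for n,(x,y) in dict(P3=(279,101),P2=(323,170),P1=(238,173),rimNW=(180,68),rimNE=(386,68)).items():
    h=26 if n[0]=="P" else 10
    t=a[y-h:y+h+1,x-h:x+h+1];x0,y0=x-h-30,y-h-30
    r=cv2.matchTemplate(b[max(y0,0):y+h+31,x0:x+h+31],t,cv2.TM_CCOEFF_NORMED);_,m,_,l=cv2.minMaxLoc(r)
    px=(x0+l[0]+h,max(y0,0)+l[1]+h);print(n,(x,y),"->",px,round(m,2),np.round(R.T@(onz("wrist",px,.081,s)[:2]-v[:2]),4))
E
```

```text
time_s: 63.45
tcp_pos: [0.5905, -0.0498, 0.3503]
tcp_rot: [[0.476, 0.879, -0.001], [0.879, -0.476, -0.0], [-0.001, -0.0, -1.0]]
force: [0.5, 0.8, 0.2]
gripper_width: 0.005
finger_force: 0.0
time_s: 63.95
tcp_pos: [0.5913, -0.046, 0.2905]
tcp_rot: [[0.473, 0.881, 0.004], [0.881, -0.473, -0.001], [0.001, 0.004, -1.0]]
force: [-0.7, -0.4, 0.3]
gripper_width: 0.005
finger_force: 0.0
[ 0.5913 -0.046   0.2905] -28.213599036162677
P3 (279, 101) -> (275, 102) 0.89 [0.0025 0.0364]
P2 (323, 170) -> (320, 170) 0.89 [ 0.0461 -0.0303]
P1 (238, 173) -> (235, 173) 0.94 [-0.0416 -0.0333]
rimNW (180, 68) -> (178, 69) 0.98 [-0.0874  0.066 ]
rimNE (386, 68) -> (381, 69) 0.98 [0.1032 0.0661]
```

```bash
python3 -m inch '-74 51 0 0 0 0 71;-74 51 0 0 0 0 71;-74 51 -60 0 0 0 71;-74 51 -100 0 0 0 71;-74 51 -100 0 0 0 71'; python3 shot.py w14
python3 -m inch '0 0 -40 0 0 0 71;0 0 -70 0 0 0 71;0 0 -86 0 0 0 71;0 0 -86 0 0 0 71;0 0 -86 0 0 0 0;0 0 -86 0 0 0 0;0 0 -86 0 0 0 0;0 0 -86 0 0 0 0' 12
```

```text
time_s: 64.62
tcp_pos: [0.5148, 0.0054, 0.1863]
tcp_rot: [[0.473, 0.881, -0.004], [0.881, -0.473, 0.001], [-0.001, -0.004, -1.0]]
force: [-0.2, -0.2, 0.5]
gripper_width: 0.545
finger_force: 0.0
[0.5148 0.0054 0.1863] -28.217514369701885
time_s: 65.68
tcp_pos: [0.5174, 0.0045, 0.1032]
tcp_rot: [[0.474, 0.881, 0.003], [0.881, -0.474, -0.001], [0.001, 0.003, -1.0]]
force: [0.3, 0.3, 6.5]
gripper_width: 0.655
finger_force: 12.0
```

```bash
python3 -m inch '0 0 20 0 0 0 0;0 0 25 0 0 0 0;4 6 25 0 0 0 0;4 6 10 0 0 0 0;4 6 4 0 0 0 0;4 6 2 0 0 0 0;4 6 2 0 0 0 0' 12; python3 -m inch '0 0 -3 0 0 0 0;0 0 -3 0 0 0 0;0 0 -3 0 0 0 0'  12
```

```text
time_s: 66.55
tcp_pos: [0.5201, 0.0107, 0.1033]
tcp_rot: [[0.474, 0.881, -0.001], [0.881, -0.474, 0.0], [-0.0, -0.001, -1.0]]
force: [-0.4, -0.2, -1.7]
gripper_width: 0.653
finger_force: 12.0
time_s: 66.92
tcp_pos: [0.5207, 0.0105, 0.1011]
tcp_rot: [[0.474, 0.881, 0.001], [0.881, -0.474, -0.0], [0.0, 0.001, -1.0]]
force: [-0.5, -0.9, 1.2]
gripper_width: 0.655
finger_force: 12.0
```

```bash
python3 -m inch '0 0 -1 0 0 0 0;0 0 -2 0 0 0 0;0 0 -2 0 0 0 0' 12; python3 -m inch '0 0 -2 0 0 0 0;0 0 -2 0 0 0 0'  12;  python3 -m inch '0 0 1 0 0 0 71;0 0 1 0 0 0 71;0 0 1 0 0 0 71;0 0 1 0 0 0 71;0 0 60 0 0 0 71;0 0 110 0 0 0 71;70 -57 190 0 0 0 0;70 -57 190 0 0 0 0;70 -57 190 0 0 0 0;70 -57 190 0 0 0 0;70 -57 190 0 0 0 0' 30; python3 shot.py w15
```

```text
time_s: 67.3
tcp_pos: [0.5204, 0.0106, 0.0988]
tcp_rot: [[0.474, 0.881, 0.0], [0.881, -0.474, -0.0], [0.0, 0.0, -1.0]]
force: [0.4, -1.9, 1.5]
gripper_width: 0.654
finger_force: 12.0
time_s: 67.55
tcp_pos: [0.5205, 0.0107, 0.0974]
tcp_rot: [[0.473, 0.881, 0.0], [0.881, -0.473, 0.0], [0.0, 0.0, -1.0]]
force: [-3.1, -0.9, 9.8]
gripper_width: 0.655
finger_force: 12.0
time_s: 68.92
tcp_pos: [0.5888, -0.0454, 0.2847]
tcp_rot: [[0.473, 0.881, -0.004], [0.881, -0.473, 0.001], [-0.001, -0.004, -1.0]]
force: [-0.2, 0.6, -0.0]
gripper_width: 0.257
finger_force: 0.0
[ 0.5888 -0.0454  0.2847] -28.225100966836767
```

Run:
```python
from h import *
import pickle
from scipy.optimize import minimize
v=[.5735,.0142,-.4931];c,si=np.cos(v[2]),np.sin(v[2]);R=np.array([[c,-si],[si,c]])
t=np.linspace(0,2*np.pi,120)
def fit(n,x0,y0):
    s=pickle.load(open(n+".pkl","rb"));g=cv2.GaussianBlur(cv2.cvtColor(cv2.imread(f"pics/{n}.png"),cv2.COLOR_BGR2GRAY),(0,0),1.2).astype(np.float32)
    gm=np.hypot(cv2.Sobel(g,5,1,0),cv2.Sobel(g,5,0,1));gm=np.minimum(gm,120)
    def sc(x,y,r,z):
        q=np.c_[np.c_[x+r*np.cos(t),y+r*np.sin(t)]@R.T+v[:2],np.full(120,z)];p=proj("wrist",q,s).astype(np.float32)
        return cv2.remap(gm,p[:,0].reshape(1,-1),p[:,1].reshape(1,-1),1).mean()
    out=[]
    for r,z in((.024,.081),(.029,.069)):
        best=max((sc(x0+dx/1e3,y0+dy/1e3,r,z),dx,dy) for dx in range(-8,9) for dy in range(-8,9))
        out.append((round(best[0]),round((x0*1e3+best[1])),round(y0*1e3+best[2])))
    print(n,"follower",out[0],"cup",out[1])
for n,y in(("w4",-.033),("w13",-.033),("w15",-.026)): fit(n,-.042,y)
for n in("w13","w15"): fit(n,.046,-.030);fit(n,.0025,.0364)
```

```text
w4 follower (77, -46, -32) cup (68, -49, -28)
w13 follower (77, -47, -33) cup (76, -47, -40)
w15 follower (86, -46, -32) cup (79, -46, -32)
w13 follower (92, 45, -35) cup (86, 44, -31)
w13 follower (84, 0, 37) cup (80, -2, 41)Traceback (most recent call last):
  File "<stdin>", line 18, in <module>
  File "<stdin>", line 14, in fit
  File "<stdin>", line 14, in <genexpr>
  File "<stdin>", line 10, in sc
  File "h.py", line 20, in proj
    m=bot.camera_model(cam)
ValueError: time passes only in moves, steps and waits
```

```bash
python3 -m inch '0 0 64 0 0 0 40;-118 406 64 0 0 18 40;-118 406 64 0 0 18 40;-118 406 64 0 0 18 40;-118 406 64 0 0 18 40;-118 406 64 0 0 18 40;-118 406 64 0 0 18 40;-118 406 64 0 0 18 40;-118 406 64 0 0 18 40;-118 406 64 0 0 18 40;-118 406 64 0 0 18 40;-118 406 64 0 0 18 40'
python3 -m inch '0 0 -50 0 0 0 40;0 0 -80 0 0 0 40;0 0 -95 0 0 0 40;0 0 -95 0 0 0 40;0 0 -95 0 0 0 0;0 0 -95 0 0 0 0;0 0 -95 0 0 0 0;0 0 -95 0 0 0 0' 30
```

```text
time_s: 70.47
tcp_pos: [0.4728, 0.3586, 0.3507]
tcp_rot: [[0.18, 0.984, -0.0], [0.984, -0.18, -0.0], [-0.0, 0.0, -1.0]]
force: [-0.6, 0.2, 0.5]
gripper_width: 0.454
finger_force: 0.0
time_s: 71.47
tcp_pos: [0.4725, 0.36, 0.2567]
tcp_rot: [[0.178, 0.984, 0.001], [0.984, -0.178, 0.001], [0.001, 0.001, -1.0]]
force: [-1.0, 0.2, 4.2]
gripper_width: 0.147
finger_force: 30.0
```

Run:
```python
import numpy as np
p=lambda a,r=268:np.array([423.7,94.6])+r*np.array([np.cos(np.radians(a)),np.sin(np.radians(a))])
b=np.array([472,360]);a0=79.7
L=[4.5*(i+1) for i in range(12)]
print(";".join("%d %d 0 0 0 %.1f 0"%(*(p(a0-d)-b).round(),-d) for d in L))
b2=p(a0-54).round()
print(b2);print(";".join("%d %d 0 0 0 %.1f 0"%(*(p(a0-54-d)-b2).round(),-d) for d in [4.5*(i+1) for i in range(10)]+[49,52]))
```

```text
20 -6 0 0 0 -4.5 0;40 -12 0 0 0 -9.0 0;60 -20 0 0 0 -13.5 0;79 -29 0 0 0 -18.0 0;97 -40 0 0 0 -22.5 0;114 -52 0 0 0 -27.0 0;130 -66 0 0 0 -31.5 0;145 -80 0 0 0 -36.0 0;159 -96 0 0 0 -40.5 0;172 -113 0 0 0 -45.0 0;183 -131 0 0 0 -49.5 0;193 -149 0 0 0 -54.0 0
[665. 211.]
9 -19 0 0 0 -4.5 0;15 -39 0 0 0 -9.0 0;21 -60 0 0 0 -13.5 0;24 -80 0 0 0 -18.0 0;26 -101 0 0 0 -22.5 0;27 -122 0 0 0 -27.0 0;25 -143 0 0 0 -31.5 0;22 -164 0 0 0 -36.0 0;18 -185 0 0 0 -40.5 0;12 -205 0 0 0 -45.0 0;5 -222 0 0 0 -49.0 0;-1 -235 0 0 0 -52.0 0
```

```bash
python3 -m inch '20 -6 0 0 0 -4.5 0;40 -12 0 0 0 -9.0 0;60 -20 0 0 0 -13.5 0;79 -29 0 0 0 -18.0 0;97 -40 0 0 0 -22.5 0;114 -52 0 0 0 -27.0 0;130 -66 0 0 0 -31.5 0;145 -80 0 0 0 -36.0 0;159 -96 0 0 0 -40.5 0;172 -113 0 0 0 -45.0 0;183 -131 0 0 0 -49.5 0;193 -149 0 0 0 -54.0 0' 30
python3 -m inch '9 -19 0 0 0 -4.5 0;15 -39 0 0 0 -9.0 0;21 -60 0 0 0 -13.5 0;24 -80 0 0 0 -18.0 0;26 -101 0 0 0 -22.5 0;27 -122 0 0 0 -27.0 0;25 -143 0 0 0 -31.5 0;22 -164 0 0 0 -36.0 0;18 -185 0 0 0 -40.5 0;12 -205 0 0 0 -45.0 0;5 -222 0 0 0 -49.0 0;-1 -235 0 0 0 -52.0 0' 30
```

```text
time_s: 72.97
tcp_pos: [0.6674, 0.2115, 0.2569]
tcp_rot: [[0.902, 0.432, 0.006], [0.432, -0.902, 0.003], [0.007, 0.0, -1.0]]
force: [5.1, 5.2, 0.4]
gripper_width: 0.149
finger_force: 30.0
time_s: 74.47
tcp_pos: [0.6653, -0.0254, 0.2568]
tcp_rot: [[0.896, -0.445, 0.004], [-0.445, -0.896, -0.001], [0.004, -0.001, -1.0]]
force: [5.9, -0.6, 2.4]
gripper_width: 0.153
finger_force: 30.0
```

```bash
python3 -m inch '-2 -5 0 0 0 -1 0;-5 -10 0 0 0 -2 0;-5 -10 0 0 0 -2 0;-5 -10 0 0 0 -2 0' 30;python3 -m inch '-1 -2 0 0 0 0 0;-1 -2 0 0 0 0 0;-1 -2 0 0 0 0 0' 30
```

```text
time_s: 74.97
tcp_pos: [0.6615, -0.0326, 0.2569]
tcp_rot: [[0.881, -0.472, 0.007], [-0.472, -0.881, 0.002], [0.005, -0.005, -1.0]]
force: [12.3, 5.1, 1.4]
gripper_width: 0.144
finger_force: 30.0
time_s: 75.35
tcp_pos: [0.6612, -0.0329, 0.2569]
tcp_rot: [[0.882, -0.471, 0.009], [-0.471, -0.882, 0.004], [0.006, -0.008, -1.0]]
force: [15.8, 10.9, -0.9]
gripper_width: 0.148
finger_force: 30.0
```

```bash
python3 -m inch '4 0 0 0 0 0 0;8 -2 0 0 0 0 0;12 -4 0 0 0 0 0;16 -6 0 0 0 0 0;20 -8 0 0 0 0 0;24 -10 0 0 0 0 0;27 -11 0 0 0 0 0;30 -12 0 0 0 0 0;32 -13 0 0 0 0 0;32 -13 0 0 0 0 0' 30
```

```text
time_s: 76.6
tcp_pos: [0.6876, -0.0459, 0.2563]
tcp_rot: [[0.882, -0.471, -0.008], [-0.471, -0.882, 0.005], [-0.01, -0.0, -1.0]]
force: [-13.9, 9.2, 14.1]
gripper_width: 0.148
finger_force: 30.0
```

```bash
python3 -m inch '-2 1 0 0 0 0 40;-2 1 0 0 0 0 40;-2 1 0 0 0 0 40;-2 1 55 0 0 0 40;-2 1 80 0 0 0 40;-60 16 80 0 0 0 40;-90 24 80 0 0 0 40;-90 24 80 0 0 0 40;-90 24 80 0 0 0 40;-90 24 50 0 0 0 40;-90 24 23 0 0 0 40;-90 24 23 0 0 0 40'
python3 -m inch '0 0 0 0 0 0 40;0 0 0 0 0 0 0;0 0 0 0 0 0 0;0 0 0 0 0 0 0;0 0 0 0 0 0 0' 20
python3 - <<'E'
import numpy as np
p=lambda a:46*np.array([np.cos(np.radians(a)),np.sin(np.radians(a))])
for k in range(3): print(";".join("%d %d 0 0 0 0 0"%tuple((p(-58-k*240-20*(i+1))-p(-58-k*240)).round()) for i in range(12)))
E
```

```text
time_s: 78.1
tcp_pos: [0.5998, -0.0255, 0.276]
tcp_rot: [[0.881, -0.474, -0.005], [-0.474, -0.881, 0.001], [-0.005, 0.001, -1.0]]
force: [-0.1, -0.1, -0.0]
gripper_width: 0.453
finger_force: 0.0
time_s: 78.72
tcp_pos: [0.6007, -0.0251, 0.2796]
tcp_rot: [[0.881, -0.473, 0.002], [-0.473, -0.881, 0.0], [0.002, -0.001, -1.0]]
force: [1.1, 1.8, 4.1]
gripper_width: 0.191
finger_force: 20.0
-15 -6 0 0 0 0 0;-31 -7 0 0 0 0 0;-46 -2 0 0 0 0 0;-59 8 0 0 0 0 0;-67 22 0 0 0 0 0;-70 37 0 0 0 0 0;-68 53 0 0 0 0 0;-61 67 0 0 0 0 0;-49 78 0 0 0 0 0;-34 84 0 0 0 0 0;-18 85 0 0 0 0 0;-3 80 0 0 0 0 0
13 -10 0 0 0 0 0;21 -23 0 0 0 0 0;24 -39 0 0 0 0 0;22 -55 0 0 0 0 0;15 -69 0 0 0 0 0;3 -80 0 0 0 0 0;-12 -86 0 0 0 0 0;-28 -86 0 0 0 0 0;-43 -81 0 0 0 0 0;-56 -71 0 0 0 0 0;-64 -58 0 0 0 0 0;-68 -42 0 0 0 0 0
2 16 0 0 0 0 0;10 30 0 0 0 0 0;22 41 0 0 0 0 0;36 47 0 0 0 0 0;52 47 0 0 0 0 0;68 42 0 0 0 0 0;80 32 0 0 0 0 0;89 19 0 0 0 0 0;92 3 0 0 0 0 0;90 -13 0 0 0 0 0;82 -27 0 0 0 0 0;70 -37 0 0 0 0 0
```

```bash
python3 -m inch '-15 -6 0 0 0 0 0;-31 -7 0 0 0 0 0;-46 -2 0 0 0 0 0;-59 8 0 0 0 0 0;-67 22 0 0 0 0 0;-70 37 0 0 0 0 0;-68 53 0 0 0 0 0;-61 67 0 0 0 0 0;-49 78 0 0 0 0 0;-34 84 0 0 0 0 0;-18 85 0 0 0 0 0;-3 80 0 0 0 0 0' 40
python3 -m inch '13 -10 0 0 0 0 0;21 -23 0 0 0 0 0;24 -39 0 0 0 0 0;22 -55 0 0 0 0 0;15 -69 0 0 0 0 0;3 -80 0 0 0 0 0;-12 -86 0 0 0 0 0;-28 -86 0 0 0 0 0;-43 -81 0 0 0 0 0;-56 -71 0 0 0 0 0;-64 -58 0 0 0 0 0;-68 -42 0 0 0 0 0' 40
```

```text
time_s: 80.22
tcp_pos: [0.5971, 0.0563, 0.2796]
tcp_rot: [[0.881, -0.472, -0.002], [-0.472, -0.881, 0.001], [-0.002, -0.0, -1.0]]
force: [-6.2, -0.3, 10.0]
gripper_width: 0.191
finger_force: 40.0
time_s: 81.72
tcp_pos: [0.5302, 0.0127, 0.2797]
tcp_rot: [[0.88, -0.474, 0.004], [-0.474, -0.88, -0.002], [0.004, -0.0, -1.0]]
force: [11.7, -3.8, -1.2]
gripper_width: 0.192
finger_force: 40.0
```

```bash
python3 -m inch '2 16 0 0 0 0 0;10 30 0 0 0 0 0;22 41 0 0 0 0 0;36 47 0 0 0 0 0;52 47 0 0 0 0 0;52 47 0 0 0 0 0;52 47 0 0 0 0 0' 40
python3 - <<'E'
import numpy as np
p=lambda a:46*np.array([np.cos(np.radians(a)),np.sin(np.radians(a))])
print(";".join("%d %d 0 0 0 0 0"%tuple((p(82-8*(i+1))-p(82)).round()) for i in range(14)))
E
```

```text
time_s: 82.6
tcp_pos: [0.5823, 0.0609, 0.2796]
tcp_rot: [[0.881, -0.473, 0.003], [-0.473, -0.881, 0.001], [0.002, -0.002, -1.0]]
force: [4.0, 0.5, 4.9]
gripper_width: 0.192
finger_force: 40.0
6 -1 0 0 0 0 0;12 -4 0 0 0 0 0;18 -7 0 0 0 0 0;23 -10 0 0 0 0 0;28 -15 0 0 0 0 0;32 -20 0 0 0 0 0;35 -25 0 0 0 0 0;37 -31 0 0 0 0 0;39 -38 0 0 0 0 0;40 -44 0 0 0 0 0;39 -50 0 0 0 0 0;38 -57 0 0 0 0 0;36 -63 0 0 0 0 0;33 -69 0 0 0 0 0
```

```bash
python3 -m inch '6 -1 0 0 0 0 0;12 -4 0 0 0 0 0;18 -7 0 0 0 0 0;18 -7 0 0 0 0 0' 40; python3 -m inch '5 -3 0 0 0 0 0;10 -8 0 0 0 0 0;10 -8 0 0 0 0 0;10 -8 0 0 0 0 0' 40;  python3 -m inch '4 -5 0 0 0 0 0;4 -5 0 0 0 0 0;4 -5 0 0 0 0 0' 40
```

```text
time_s: 83.1
tcp_pos: [0.5992, 0.0542, 0.2796]
tcp_rot: [[0.881, -0.473, -0.001], [-0.473, -0.881, 0.002], [-0.001, -0.001, -1.0]]
force: [-1.0, 2.4, 8.4]
gripper_width: 0.189
finger_force: 40.0
time_s: 83.6
tcp_pos: [0.6069, 0.0488, 0.2798]
tcp_rot: [[0.882, -0.472, -0.006], [-0.472, -0.882, 0.006], [-0.008, -0.002, -1.0]]
force: [-13.0, 10.9, 16.4]
gripper_width: 0.191
finger_force: 40.0
time_s: 83.98
tcp_pos: [0.6098, 0.0459, 0.2799]
tcp_rot: [[0.882, -0.471, -0.009], [-0.47, -0.882, 0.009], [-0.012, -0.004, -1.0]]
force: [-18.2, 18.2, 21.1]
gripper_width: 0.193
finger_force: 40.0
```

```bash
python3 -m inch '-2 2 0 0 0 0 0;-2 2 0 0 0 0 0;-2 2 0 0 0 0 0' 40; python3 -m inch '-2 2 0 0 0 0 0;-2 2 0 0 0 0 0;-2 2 0 0 0 0 0' 40
```

```text
time_s: 84.35
tcp_pos: [0.6084, 0.0472, 0.2799]
tcp_rot: [[0.882, -0.471, -0.007], [-0.471, -0.882, 0.008], [-0.01, -0.004, -1.0]]
force: [-15.7, 16.5, 18.1]
gripper_width: 0.192
finger_force: 40.0
time_s: 84.72
tcp_pos: [0.607, 0.0486, 0.2799]
tcp_rot: [[0.882, -0.471, -0.006], [-0.471, -0.882, 0.007], [-0.008, -0.003, -1.0]]
force: [-12.4, 13.2, 16.2]
gripper_width: 0.193
finger_force: 40.0
```

```bash
python3 -m inch '-2 2 0 0 0 0 0;-4 4 0 0 0 0 0;-4 4 0 0 0 0 0' 40; python3 -m inch '-1 1 0 0 0 0 0;-3 2 0 0 0 0 0;-3 2 0 0 0 0 0' 40
```

```text
time_s: 85.1
tcp_pos: [0.6038, 0.0511, 0.2798]
tcp_rot: [[0.882, -0.472, -0.003], [-0.472, -0.882, 0.004], [-0.005, -0.002, -1.0]]
force: [-8.1, 8.9, 13.0]
gripper_width: 0.192
finger_force: 40.0
time_s: 85.48
tcp_pos: [0.6018, 0.0524, 0.2798]
tcp_rot: [[0.881, -0.472, -0.001], [-0.472, -0.881, 0.003], [-0.002, -0.003, -1.0]]
force: [-1.8, 5.1, 9.8]
gripper_width: 0.191
finger_force: 40.0
```

```bash
python3 -m inch '-1 1 0 0 0 0 0;-1 1 0 0 0 0 30;-1 1 0 0 0 0 30;-1 1 0 0 0 0 30;-1 1 60 0 0 0 30;-1 1 122 0 0 0 30;-94 0 122 0 0 0 30;-94 0 122 0 0 0 30;-94 0 122 0 0 0 30;-94 0 122 0 0 0 30;-94 0 122 0 0 0 30'; python3 shot.py w16
cat > peg.py <<'E'
from h import *
import pickle,sys
s=pickle.load(open(sys.argv[1]+".pkl","rb"));g=cv2.imread(f"pics/{sys.argv[1]}.png").max(2)
C=np.array([.575,.0142]);best=[]
blk=cv2.GaussianBlur(g,(0,0),2).astype(float)
for a in range(0,360,2):
    P=[np.r_[C+.046*np.array([np.cos(np.radians(a)),np.sin(np.radians(a))]),z] for z in(.248,.24,.23,.22)]
    p=proj("wrist",P,s).round().astype(int);best.append((np.mean([blk[y,x] if 0<=y<400 and 0<=x<640 else 255 for x,y in p]),a,p[0].tolist()))
print(sorted(best)[:4])
E
python3 peg.py w16; python3 peg.py w9; python3 peg.py w10
```

```text
time_s: 86.85
tcp_pos: [0.509, 0.0495, 0.4003]
tcp_rot: [[0.881, -0.474, -0.001], [-0.474, -0.881, 0.0], [-0.001, 0.0, -1.0]]
force: [-0.2, -0.0, 0.5]
gripper_width: 0.336
finger_force: 0.0
[0.509  0.0495 0.4003] -118.27393022972282
[(np.float64(49.5), 66, [260, 111]), (np.float64(51.25), 68, [260, 113]), (np.float64(53.25), 64, [260, 108]), (np.float64(57.75), 62, [259, 106])]
[(np.float64(50.75), 142, [308, 164]), (np.float64(51.5), 144, [310, 164]), (np.float64(53.25), 140, [306, 163]), (np.float64(56.0), 138, [304, 163])]
[(np.float64(55.5), 188, [351, 152]), (np.float64(57.25), 186, [349, 153]), (np.float64(57.75), 184, [348, 154]), (np.float64(58.25), 176, [341, 158])]
```

```bash
python3 -m inch '68 16 0 0 0 0 0;68 16 0 0 0 0 0;68 16 0 0 0 0 0;68 16 -60 0 0 0 0;68 16 -100 0 0 0 0;68 16 -120 0 0 0 0;68 16 -120 0 0 0 0;68 16 -120 0 0 0 0'; python3 -m inch '3 -2 0 0 0 0 0;6 -3 0 0 0 0 0;6 -3 0 0 0 0 0'; python3 -m inch '2 -1 0 0 0 0 0;2 -1 0 0 0 0 0;2 -1 0 0 0 0 0';python3 -m inch '2 -1 0 0 0 0 0;2 -1 0 0 0 0 0;2 -1 0 0 0 0 0'
```

```text
time_s: 87.9
tcp_pos: [0.5766, 0.0655, 0.2826]
tcp_rot: [[0.881, -0.474, 0.003], [-0.474, -0.881, -0.0], [0.002, -0.001, -1.0]]
force: [0.5, -0.4, 0.0]
gripper_width: 0.004
finger_force: 0.0
time_s: 88.28
tcp_pos: [0.5825, 0.0627, 0.2812]
tcp_rot: [[0.881, -0.474, 0.0], [-0.474, -0.881, 0.0], [0.0, -0.0, -1.0]]
force: [-0.3, 0.3, 0.2]
gripper_width: 0.002
finger_force: 0.7
time_s: 88.65
tcp_pos: [0.5834, 0.0624, 0.281]
tcp_rot: [[0.881, -0.473, -0.002], [-0.473, -0.881, 0.001], [-0.003, 0.0, -1.0]]
force: [-6.5, 3.1, 4.8]
gripper_width: 0.005
finger_force: 3.8
time_s: 89.02
tcp_pos: [0.5849, 0.0619, 0.281]
tcp_rot: [[0.881, -0.473, -0.004], [-0.473, -0.881, 0.002], [-0.004, 0.0, -1.0]]
force: [-10.0, 4.2, 7.1]
gripper_width: 0.009
finger_force: 5.4
```

```bash
python3 -m inch '2 -1 0 0 0 0 0;2 -1 0 0 0 0 0;2 -1 0 0 0 0 0';python3 -m inch '1 -1 0 0 0 0 0;1 -1 0 0 0 0 0;1 -1 0 0 0 0 0;1 -1 0 0 0 0 0'
```

```text
time_s: 89.4
tcp_pos: [0.5864, 0.0613, 0.2811]
tcp_rot: [[0.881, -0.473, -0.005], [-0.473, -0.881, 0.002], [-0.005, 0.0, -1.0]]
force: [-12.4, 5.7, 9.8]
gripper_width: 0.004
finger_force: 6.9
time_s: 89.9
tcp_pos: [0.5871, 0.0607, 0.2811]
tcp_rot: [[0.881, -0.472, -0.006], [-0.472, -0.881, 0.003], [-0.007, -0.0, -1.0]]
force: [-13.5, 8.3, 10.7]
gripper_width: 0.007
finger_force: 8.1
```

```bash
python3 -m inch '-3 2 0 0 0 0 0;-6 3 0 0 0 0 0;-10 5 0 0 0 0 0;-10 5 0 0 0 0 0;-10 5 0 0 0 0 0'; python3 -m inch '3 -2 0 0 0 0 0;4 -2 0 0 0 0 0;4 -2 0 0 0 0 0;4 -2 0 0 0 0 0'; python3 -m inch '2 -1 0 0 0 0 0;2 -1 0 0 0 0 0;2 -1 0 0 0 0 0';python3 -m inch '2 -1 0 0 0 0 0;2 -1 0 0 0 0 0;2 -1 0 0 0 0 0'
```

```text
time_s: 90.52
tcp_pos: [0.5794, 0.0634, 0.2807]
tcp_rot: [[0.881, -0.474, 0.0], [-0.474, -0.881, -0.0], [0.0, 0.0, -1.0]]
force: [-0.3, 0.1, 0.4]
gripper_width: 0.002
finger_force: 0.0
time_s: 91.02
tcp_pos: [0.5827, 0.062, 0.2806]
tcp_rot: [[0.881, -0.473, -0.002], [-0.473, -0.881, 0.001], [-0.002, 0.0, -1.0]]
force: [-4.7, 2.3, 3.4]
gripper_width: 0.004
finger_force: 2.6
time_s: 91.4
tcp_pos: [0.584, 0.0616, 0.2806]
tcp_rot: [[0.881, -0.473, -0.004], [-0.473, -0.881, 0.002], [-0.004, 0.0, -1.0]]
force: [-8.5, 4.1, 5.1]
gripper_width: 0.007
finger_force: 4.7
time_s: 91.78
tcp_pos: [0.5855, 0.061, 0.2807]
tcp_rot: [[0.881, -0.473, -0.005], [-0.473, -0.881, 0.002], [-0.005, 0.0, -1.0]]
force: [-10.7, 5.1, 6.5]
gripper_width: 0.007
finger_force: 6.2
```

```bash
python3 -m inch '-10 5 0 0 0 0 0;-10 5 60 0 0 0 0;-10 5 120 0 0 0 0;-129 -262 120 0 0 90 0;-129 -262 120 0 0 90 0;-129 -262 120 0 0 90 0;-129 -262 120 0 0 90 0;-129 -262 120 0 0 90 0;-129 -262 120 0 0 90 0;-129 -262 120 0 0 90 0;-129 -262 120 0 0 90 0;-129 -262 60 0 0 90 0'
python3 -m inch '0 0 -40 9 -4.8 0 0;0 0 -40 18 -9.7 0 0;0 0 -40 27 -14.5 0 0;0 0 -60 36 -19.3 0 0;0 0 -90 45 -24.2 0 0;0 0 -120 54 -29 0 0;0 0 -160 57.3 -30.7 0 0;0 0 -190 57.3 -30.7 0 0;0 0 -190 57.3 -30.7 0 0;0 0 -190 57.3 -30.7 0 0;0 0 -190 57.3 -30.7 0 0'; python3 shot.py w17; python3 an.py w17 170 173 176 180 184 188 192 196 200
python3 - <<'E'
import cv2
for n in("w12","w17"):
    g=cv2.cvtColor(cv2.imread(f"pics/{n}.png"),cv2.COLOR_BGR2GRAY)
    for c in(235,245,310,318,326,390): print(n,c,[int(k) for k in g[150:190,c]])
E
```

```text
time_s: 93.28
tcp_pos: [0.4604, -0.2044, 0.3448]
tcp_rot: [[0.469, 0.883, 0.01], [0.883, -0.469, -0.008], [-0.002, 0.012, -1.0]]
force: [-0.3, -0.0, -1.0]
gripper_width: 0.004
finger_force: 0.0
time_s: 94.65
tcp_pos: [0.4587, -0.203, 0.1522]
tcp_rot: [[0.199, 0.881, 0.429], [0.374, -0.473, 0.798], [0.906, 0.001, -0.424]]
force: [-0.7, -1.1, -0.1]
gripper_width: -0.0
finger_force: 0.0
[ 0.4587 -0.203   0.1522] -28.202247502769943
plate edge .126/.09/.081 at x=-.1,0,.1 [[[203.0, 133.7], [317.2, 133.8], [431.4, 134.0]], [[212.8, 167.3], [317.3, 167.4], [421.7, 167.6]], [[215.0, 174.8], [317.3, 174.9], [419.5, 175.1]]]
P1 front z .03 .05 .069 [[277.2, 211.6], [275.4, 197.9], [273.6, 183.8]] sides z .05 [[252.6, 180.8], [304.1, 180.9]]
P2 front z .03 .05 .069 [[358.2, 210.4], [359.9, 196.8], [361.7, 182.7]] sides z .05 [[331.5, 179.8], [382.7, 179.9]]
P3 front z .03 .05 .069 [[319.0, 173.3], [319.1, 160.3], [319.2, 147.0]] sides z .05 [[296.9, 147.8], [341.2, 147.9]]
rim outer [[210.9, 214.0], [317.3, 214.2], [423.6, 214.3]]
170 [(150, 19, 212), (172, 27, 121), (201, 12, 215), (215, 207, 
[... 3565 characters left out ...]
46, 152, 146, 126, 132, 147, 149, 149, 150, 151, 149, 152, 136, 123, 146]
w17 318 [144, 142, 143, 144, 141, 138, 138, 142, 146, 145, 142, 141, 144, 152, 153, 132, 125, 122, 120, 119, 119, 121, 116, 130, 151, 155, 155, 145, 123, 134, 149, 147, 148, 149, 152, 151, 151, 135, 120, 145]
w17 326 [141, 142, 145, 142, 141, 139, 140, 142, 147, 143, 140, 141, 142, 150, 151, 137, 124, 120, 121, 123, 121, 121, 120, 117, 147, 150, 153, 146, 126, 131, 148, 150, 148, 148, 150, 149, 152, 134, 121, 145]
w17 390 [121, 121, 120, 117, 188, 199, 202, 200, 204, 202, 201, 201, 202, 199, 183, 155, 129, 124, 124, 122, 121, 120, 118, 167, 229, 238, 239, 241, 209, 201, 232, 238, 236, 235, 234, 235, 236, 218, 187, 206]
```

Both front moulds now show the same level rim line at row 180. The plate edge is level at row 173.3, which puts it down on the moulds. The arm is clear of everything, so I'm handing in.

```bash
python3 -c "
from bench import bot
print(bot.hand_in())"
```

```text
the job is handed in; nothing more can be done
None
```

I handed the job in with the spatula in the tub, three moulds standing in the tray, the beam closed, the bolt home and the plate wound down level on the moulds; the first mould had been standing tilted, so I reopened the press, reseated it and repeated the closing, and no verdict came back.

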